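# Load washed valve-gear parts on a spring-seated inspection tray

### The job

Set the two-bay tray plate on the three balls of the grey base, blue bay over the blue stripe, and press it down until the orange spring rollers snap over its side bars and pull it fully home. Then lift the yellow lid off its blue bay and lay it flat on the rubber pad, tip the mesh rinse basket over the plate, spout down, so that every steel ball rolls out into the blue bay, and stand the empty basket level again in the middle of its drip tray. Stand every tappet upright in the black bay too, put the lid back flat on the blue bay over the balls, and leave the plate fully home and the spray can, wrench and cup where they are.

Things in the scene. Friction and masses are not known exactly. Their poses are not given: they have to be found in the camera images.
- base: Fixed grey base, foot 190 x 250 x 10 mm, origin under its centre. Three steel balls (16 mm, centres 40 mm up) at x,y = (-72,0), (58,44), (58,-44) mm. At y = +-76, 62 mm up, an orange roller (12 mm, 40 mm long along x), sprung inward with 6 N + 0.8 N/mm; housings out to y = +-123, 68 mm high. Blue stripe on the foot's -x edge.
- seat (a point): On the base: where the plate's origin lies when fully home, 40 mm above the bench, axes as the base's. The plate has three radial 90-degree V-grooves below (mouth 22 mm wide) over the three balls; they fit only with plate and base axes alike, so the plate's blue bay lies over the blue stripe.
- plate: Loose two-bay aluminium tray plate, 200 (x) x 130 (y) mm, about 0.55 kg; origin at its centre, level with its undermost edges; z up. Tray floor 17 mm above the origin, rim walls and middle divider (3 mm thick) up to 42 mm. Blue-floored bay at x = -97..-2 mm, black-floored bay at x = 2..97 mm, both y = -62..62 mm. Starts on a 6 mm rubber pad, the lid on its blue bay.
- bar (a point): Middle of the plate's +y side bar: 10 mm thick, 34 mm long, along x, at y = 70, z = 14 mm; another at y = -70. Set on the base, the bars rest on the rollers 17 mm above home; 10 to 20 N of push forces them past, and from 8 mm above home the springs pull the plate down.
- lid: Loose yellow plastic lid, 3 mm sheet, 98 x 128 mm, 0.09 kg, notched (x > 19, |y| < 30 mm) for the plate's grip; 5 mm lips below it fit inside the bay's walls with 3 mm play. Origin on the sheet's underside, z up: at x,y,z = (-60,0,42) mm of the plate when closed, same axes. Lying on a flat surface its origin is 5 mm up.
- lid_grip (a point): Middle of the lid's black grip block, 14 mm (x) x 36 mm (y), from 3 to 31 mm above the lid's origin, at the lid's x = y = 0; this point is 19 mm up.
- plate_grip (a point): Middle of the plate's black upright grip block, 16 mm (x) x 36 mm (y), from 17 to 57 mm above the plate's origin, on the middle of the divider; this point is 40 mm above the plate's origin.
- basket: Loose steel mesh rinse basket, 0.35 kg; origin on its underside, z up, spout towards -x. Foot x = -30..53, y = -50..50 mm; walls 56 mm high; inside 94 mm wide, the front narrowing to a 40 mm wide notched spout. The inner floor falls by 10 degrees from spout to back, so the balls lie at the back; tipped 25 to 35 degrees, spout down, all roll out.
- basket_grip (a point): Middle of the red grip on top of the basket's fixed arch handle: 14 mm (x) x 50 mm (y) x 24 mm (z), 118 mm above the basket's origin. The arch stands across y at x = 0, 103 mm wide.
- spout (a point): Lip of the spout, the basket's floor edge where the balls leave, at x = -78 mm, 30 mm above the basket's underside.
- pad: Fixed black rubber pad, 220 x 170 x 6 mm, origin under its centre; the plate starts on it.
- drip: Fixed grey drip tray, 150 (x) x 130 (y) mm, floor 4 mm thick, walls 12 mm high and 4 mm thick; origin under its centre. The basket starts in its middle, spout over the -x side.
- ball0_center (a point): Centre of a dark steel ball, 18 mm across, 24 g, starts in the basket; three to five of the five are there.
- ball1_center (a point): Centre of a dark steel ball, 18 mm across, 24 g, starts in the basket; three to five of the five are there.
- ball2_center (a point): Centre of a dark steel ball, 18 mm across, 24 g, starts in the basket; three to five of the five are there.
- ball3_center (a point): Centre of a dark steel ball, 18 mm across, 24 g, starts in the basket; three to five of the five are there.
- ball4_center (a point): Centre of a dark steel ball, 18 mm across, 24 g, starts in the basket; three to five of the five are there.
- tappet0: Steel bucket tappet with a brass band, upright cylinder 24 mm across and 18 mm high, 50 g, heavy at the foot; origin at the centre of its underside, z up. Starts standing on the bench, on a paper-thin cork-coloured sheet; two to four of the four are there.
- tappet1: Steel bucket tappet with a brass band, upright cylinder 24 mm across and 18 mm high, 50 g, heavy at the foot; origin at the centre of its underside, z up. Starts standing on the bench, on a paper-thin cork-coloured sheet; two to four of the four are there.
- tappet2: Steel bucket tappet with a brass band, upright cylinder 24 mm across and 18 mm high, 50 g, heavy at the foot; origin at the centre of its underside, z up. Starts standing on the bench, on a paper-thin cork-coloured sheet; two to four of the four are there.
- tappet3: Steel bucket tappet with a brass band, upright cylinder 24 mm across and 18 mm high, 50 g, heavy at the foot; origin at the centre of its underside, z up. Starts standing on the bench, on a paper-thin cork-coloured sheet; two to four of the four are there.
- spray: Red and blue spray can, 60 mm across, 130 mm high, standing beyond the work: bystander.
- wrench: Wrench, 200 mm long, lying beyond the work: bystander.
- cup: Yellow plastic cup, 80 mm across, 70 mm high: bystander.
Things that resemble listed ones, but are neither listed nor needed, are in the scene too. What is shaped like the lid but purple, red or turquoise is not meant.

How it is judged:
On the way, in this order (a step that is already met when the one before it is completed fails the run):
1. the plate is fully home on the three balls (horizontal distance between plate and seat below 0.003 m and z of plate in the frame of seat below 0.0025 m and angle between plate's own z axis and vertical below 0.025 rad and angle between the x axis of plate and the x axis of base, either way round below 0.05 rad and y of bar in the frame of base above 0 m), for 0.3 s.
2. the lid lies flat on the rubber pad (horizontal distance between lid and pad below 0.08 m and z of lid in the frame of pad between 0.006 and 0.016 m and angle between lid's own z axis and vertical below 0.08 rad and linear speed of lid below 0.03 m/s), for 0.2 s.
3. the basket is tipped over the seated plate with its spout the lowest (all of step 1 and angle between basket's own z axis and vertical above 0.1 rad and horizontal distance between spout and plate below 0.13 m and angle between basket's own x axis and vertical below 1.47 rad), for 0.1 s.
4. every ball is in the blue bay (x of ball0_center in the frame of plate between -0.1 and 0 m and y of ball0_center in the frame of plate between -0.065 and 0.065 m and z of ball0_center in the frame of plate between 0.015 and 0.05 m and x of ball1_center in the frame of plate between -0.1 and 0 m and y of ball1_center in the frame of plate between -0.065 and 0.065 m and z of ball1_center in the frame of plate between 0.015 and 0.05 m and x of ball2_center in the frame of plate between -0.1 and 0 m and y of ball2_center in the frame of plate between -0.065 and 0.065 m and z of ball2_center in the frame of plate between 0.015 and 0.05 m and x of ball3_center in the frame of plate between -0.1 and 0 m and y of ball3_center in the frame of plate between -0.065 and 0.065 m and z of ball3_center in the frame of plate between 0.015 and 0.05 m and x of ball4_center in the frame of plate between -0.1 and 0 m and y of ball4_center in the frame of plate between -0.065 and 0.065 m and z of ball4_center in the frame of plate between 0.015 and 0.05 m), for 0.3 s.
At the end, for the whole second after the job is handed in: Plate fully home (3 mm sideways, 2.5 mm in height, level to 0.025 rad, blue bay on the stripe side), every ball in the blue bay, lid closed flat over it (7 mm), every tappet upright in the black bay, basket level in its drip tray within 40 mm of the middle, all at rest (all of step 1 and all of step 4 and x of tappet0 in the frame of plate between 0 and 0.1 m and y of tappet0 in the frame of plate between -0.065 and 0.065 m and z of tappet0 in the frame of plate between 0.01 and 0.022 m and angle between each of tappet0, tappet1, tappet2, tappet3's own z axis and vertical below 0.1 rad and linear speed of each of tappet0, tappet1, tappet2, tappet3 below 0.03 m/s and x of tappet1 in the frame of plate between 0 and 0.1 m and y of tappet1 in the frame of plate between -0.065 and 0.065 m and z of tappet1 in the frame of plate between 0.01 and 0.022 m and x of tappet2 in the frame of plate between 0 and 0.1 m and y of tappet2 in the frame of plate between -0.065 and 0.065 m and z of tappet2 in the frame of plate between 0.01 and 0.022 m and x of tappet3 in the frame of plate between 0 and 0.1 m and y of tappet3 in the frame of plate between -0.065 and 0.065 m and z of tappet3 in the frame of plate between 0.01 and 0.022 m and x of lid in the frame of plate between -0.068 and -0.052 m and y of lid in the frame of plate between -0.007 and 0.007 m and z of lid in the frame of plate between 0.039 and 0.0445 m and angle between lid's own z axis and vertical below 0.05 rad and angle between the x axis of lid and the x axis of plate, either way round below 0.12 rad and linear speed of each of lid, basket, plate below 0.02 m/s and horizontal distance between basket and drip below 0.04 m and angle between basket's own z axis and vertical below 0.06 rad and z of basket in the frame of drip below 0.009 m); the robot touches nothing.
It fails at once if a bystander is moved more than 30 mm (distance of any of spray, wrench, cup from where it was at the start of the episode above 0.03 m).
Of ball0, ball1, ball2, ball3, ball4 only 3 to 5 are there at a start; the rules pass over those that are not, and their reading is None.
Of tappet0, tappet1, tappet2, tappet3 only 2 to 4 are there at a start; the rules pass over those that are not, and their reading is None.
At some moment in a run one of tappet0, tappet1, tappet2, tappet3 may be knocked a few centimetres aside while the robot is not near it.
It also fails if it takes over 210 s, if anything falls off the work surface, if the arm or the gripper's body presses on something with over 40 N, if the wrist force passes 120 N, or if a joint passes its speed limit or range.

### The arm

A 7-joint arm with a two-finger parallel gripper is mounted at the origin on the work surface. World frame = base frame: x ahead of the robot, y to its left, z up, the work surface at z = 0. Lengths are in m, angles in rad, forces in N, time in s.
With the tool pointing down it reaches from about 0.425 to 0.875 m from the base axis. Payload 9.9 kg.
Tool frame: the origin (TCP) lies midway between the tips of the shut fingers; the grasp point (between the pads) lies 19 mm behind it (grasp_offset is the distance from the TCP to the grasp point, in m); z points along the fingers, y is the line along which they close (so a half turn about z gives the same grasp; the last joint's range is limited). The gripper opens to 85 mm and grips with 20 to 120 N. Pads are 22 mm wide; open, the fingers measure 114 mm over their backs; the gripper's body (76 mm by 85 mm) begins 54 mm behind the grasp point. The pads swing forward as they close: fully open they stand 13 mm farther back than shut.
Start: joints at [1.191, 0.576, 0.025, 1.437, -0.015, 1.129, -0.057], TCP at [0.197, -0.646, 0.231] pointing down, gripper open.
Joint ranges: [-2.76, 2.76], [-0.34, 2.15], [-1.52, 1.57], [0.19, 2.46], [-1.09, 4.23], [0.17, 1.99], [-2.82, 2.82]. Speed limits (rad/s): [2.22, 2.22, 3.01, 3.01, 3.14, 3.14, 3.14].

### API

Orientations are given as a 3x3 rotation matrix whose columns are the frame's x, y, z axes.
In Python, from bench import read_state, grab_frame, job_done, grasp_offset gives the robot as it stands.
- The arm moves only by the tool move_arm, never from a script. Its argument "steps" is a list of rows, each an object of numbers: "x", "y", "z": the shift along the tool's x, y, z in m; "rx", "ry", "rz": the turn, a rotation vector about the tool's x, y, z in rad. A call has 1 to 5 rows; each row is the pose to reach, as a shift and turn from the pose commanded when the call began, along the tool's axes at that moment; what a row does not reach only later rows make up. A row lasts 1/10 s, in which the tool goes at most 50 mm and 8.59 degrees, less where a joint would pass 70% of its speed; a pose out of reach is approached as far as the arm can. A call with a gripper value outside its range is refused whole. "hand" is the finger opening in m, from 0 to 0.0854, set as the call begins (left out, the last holds). The fingers move at their own pace and stop on an object; "newtons" is the grip in N (left out, the last holds). Time passes only in rows, so rows that repeat a pose let the fingers close. It gives the time, the measured TCP pose, the force, the opening and the grip force at its end, in the units of the state.
- read_state(): the state, without advancing time (a new reading comes with each control period).
- grab_frame(name): name is "side" or "top"; returns a dict with "pixels" (384x512x3 uint8, red, green, blue), "z_map" (384x512 float32, m along the optical axis (not along the pixel's ray), 0 where there is no reading), "fx", "fy", "cx", "cy" (pixels), "R" (3x3) and "t" (3): a world point X has camera coordinates R X + t. Camera axes: x right, y down, z forward; pixel columns grow to the right and rows downward; lengths in m; the calibration is good to about 2 mm. A picture is of the moment at which its call begins.
- job_done(): hands the job in; it is judged then, once.
The state is a dict: "time_s": time; "joint_positions": joint angles; "joint_velocities": joint speeds; "tau": joint torques, N m; "ee_pos": TCP position; "orientation": TCP orientation; "wrist_force": force on the tool from outside, world axes, zero at the start; "wrist_torque": the same for the moment, N m; "finger_gap": finger opening in m; "grasp_force": force on a finger pad.
Only numpy, scipy, OpenCV 4.12 (cv2) and the standard library are available. Lean on these libraries where they do the work, as an engineer would, in place of code of your own. Each camera call takes 0.05 s, during which the arm holds its last target. There are 200 camera calls.

## Working session

There is one attempt and no reset: what is moved stays moved. The work goes in short steps, Python scripts to look and compute and a tool call to move; the robot and the scene stay as the last step left them, time stands still between calls to the robot, and variables do not carry over. Pictures are saved under pics/ and viewed, at most 16 in all, crops included, and the job is handed in when it is done.

Besides the shell and the picture viewer there is one more tool, called after ">>>" as name(argument=value, ...) on one line, values as JSON. move_arm: Moves the arm, as the interface text tells. Its arguments: {"type":"object","properties":{"steps":{"type":"array"},"hand":{"type":"number"},"newtons":{"type":"number"}},"required":["steps"]}

```bash
ls; mkdir -p pics; cat > h.py <<'E'
import numpy as np, cv2
from bench import read_state, grab_frame, job_done, grasp_offset
def snap(n,save=None):
    f=grab_frame(n)
    if save: cv2.imwrite('pics/'+save,f['pixels'][:,:,::-1])
    return f
def world(f,u,v,z=None):
    R=np.array(f['R']);t=np.array(f['t'])
    d=np.array([(u-f['cx'])/f['fx'],(v-f['cy'])/f['fy'],1.])
    c=-R.T@t; w=R.T@d
    if z is None: return c+w*f['z_map'][int(round(v)),int(round(u))]
    return c+w*(z-c[2])/w[2]
def cloud(f):
    R=np.array(f['R']);t=np.array(f['t'])
    v,u=np.mgrid[0:384,0:512]; Z=f['z_map']
    P=np.stack([(u-f['cx'])/f['fx']*Z,(v-f['cy'])/f['fy']*Z,Z],-1)
    return (P-t)@R
E
python3 - <<'E'
from h import *
for n in('top','side'):
    f=snap(n,n+'0.png'); print(n,f['fx'],f['cx'],f['cy'],(-np.array(f['R']).T@f['t']).round(3)); print(np.array(f['R']).round(3))
    np.savez(n+'0.npz',**f)
print(grasp_offset); s=read_state(); print(s['ee_pos'],np.array(s['orientation']).round(3),s['time_s'])
E
```

```text
pics
top 490.4392764572599 251.14919368544528 196.4646220948771 [0.432 0.085 1.558]
[[-0.002 -1.     0.008]
 [-0.998  0.002 -0.062]
 [ 0.062 -0.008 -0.998]]
side 458.39141110445644 249.59115071714788 195.35216516737285 [-0.195  1.017  1.042]
[[-0.794 -0.607 -0.018]
 [-0.367  0.503 -0.783]
 [ 0.485 -0.615 -0.622]]
0.0187
[ 0.19664799 -0.64528882  0.23051597] [[ 0.957  0.292 -0.001]
 [ 0.292 -0.957  0.001]
 [-0.    -0.002 -1.   ]] 0.1
```

View pics/top0.png

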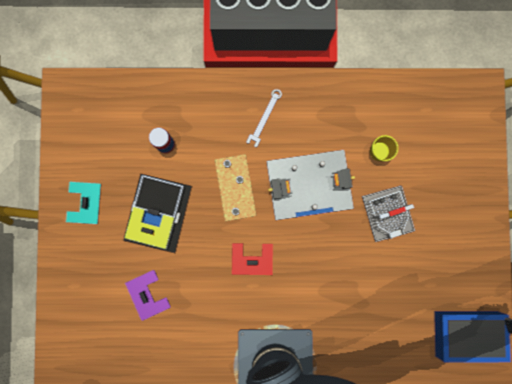

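View pics/side0.png

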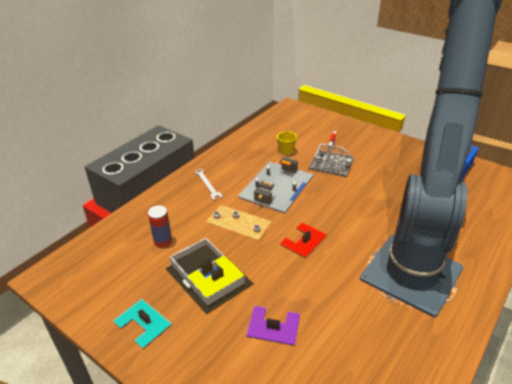

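The top view shows the plate with the yellow lid at (157,212), the base at (310,186) with its blue stripe at (314,211), the basket at (390,213) with its red grip, and three tappets on the cork at (227,164), (241,181) and (236,211). The side view confirms the layout: the tray is at (210,272) and the purple, red and turquoise lids are decoys.

```bash
python3 - <<'E'
from h import *
f=dict(np.load('top0.npz')); g=dict(np.load('side0.npz'))
im=f['pixels'][:,:,::-1]
a=cv2.resize(im[130:270,115:275],None,fx=5,fy=4.2,interpolation=cv2.INTER_CUBIC)
cv2.imwrite('pics/c1.png',cv2.resize(im[130:265,115:265],None,fx=4.4,fy=4.4,interpolation=cv2.INTER_CUBIC))
cv2.imwrite('pics/c2.png',cv2.resize(im[125:255,255:425],None,fx=4.5,fy=4.5,interpolation=cv2.INTER_CUBIC))
C=cloud(f)
hsv=cv2.cvtColor(f['pixels'],cv2.COLOR_RGB2HSV)
def comps(n,lo,hi,roi,minA=8):
    m=cv2.inRange(hsv,lo,hi); k=np.zeros_like(m); u0,u1,v0,v1=roi; k[v0:v1,u0:u1]=m[v0:v1,u0:u1]
    N,L,S,ce=cv2.connectedComponentsWithStats(k)
    for i in range(1,N):
        if S[i,4]>=minA:
            P=C[L==i]; r=cv2.minAreaRect(P[:,:2].astype(np.float32)); print(n,S[i,4],ce[i].round(1),'med',np.median(P,0).round(3),'rect',np.round(r[0],3),np.round(r[1],3),round(r[2],1))
comps('yellow',(24,120,120),(34,255,255),(100,420,120,280),30)
comps('blue',(100,120,60),(130,255,255),(120,370,170,260))
comps('orange',(8,170,120),(22,255,255),(255,365,140,220))
comps('red',(0,150,100),(6,255,255),(360,425,180,245))
comps('black',(0,0,0),(180,120,55),(110,370,150,265),15)
E
```

```text
yellow 382 [383.  148.9] med [ 0.677 -0.343  0.01 ] rect [ 0.576 -0.14 ] [0.082 0.532] 26.7
yellow 1045 [148.  229.6] med [0.424 0.394 0.051] rect [0.412 0.28 ] [0.377 0.107] 80.2
blue 123 [313.9 211.6] med [ 0.479 -0.125  0.011] rect [ 0.481 -0.125] [0.011 0.116] 8.0
blue 171 [151.4 218.5] med [0.458 0.385 0.024] rect [0.439 0.249] [0.325 0.038] 81.0
orange 28 [336.2 179.2] med [ 0.578 -0.186  0.067] rect [ 0.578 -0.186] [0.032 0.007] 7.3
orange 15 [287.5 185.9] med [ 0.557 -0.038  0.067] rect [ 0.557 -0.037] [0.03  0.003] 0.7
red 73 [396.6 211.1] med [ 0.478 -0.35   0.134] rect [ 0.478 -0.35 ] [0.013 0.047] 18.6
black 1044 [157.8 196. ] med [0.53  0.366 0.023] rect [0.53  0.366] [0.115 0.089] 75.1
black 413 [178.5 219.6] med [0.442 0.301 0.006] rect [0.435 0.202] [0.228 0.212] 75.6
```

View pics/c1.png

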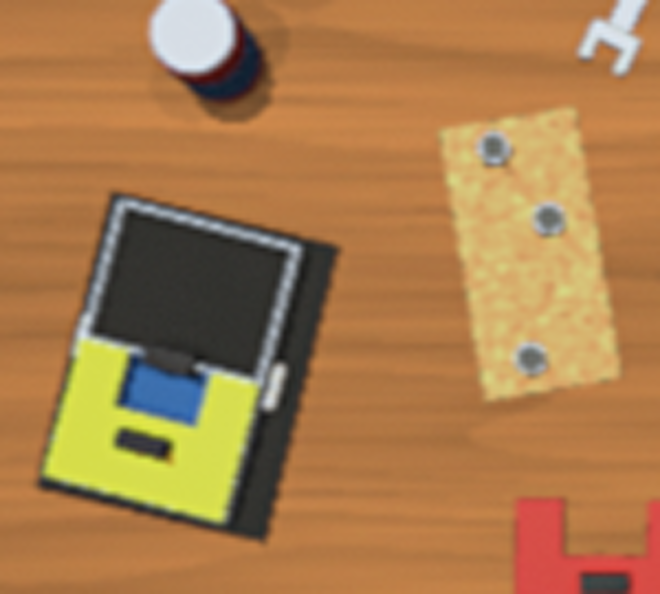

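View pics/c2.png

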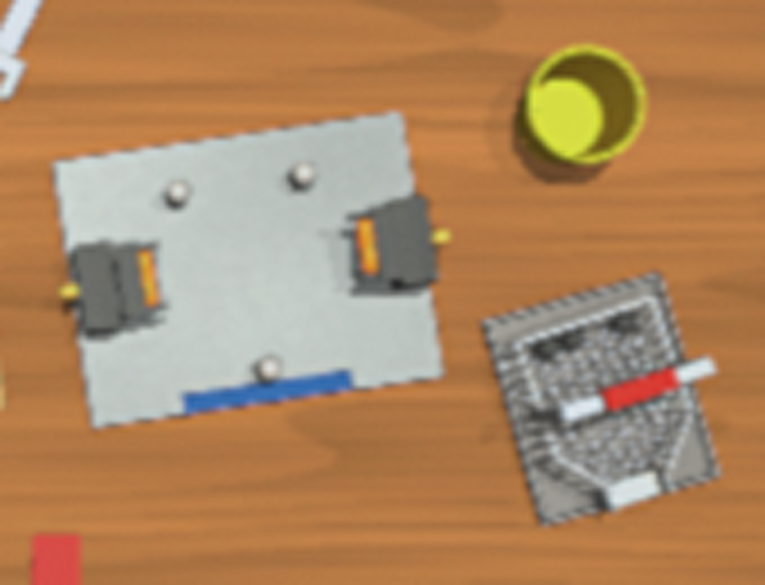

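The left crop shows the plate on its pad, with the black plate grip at (170,360), the lid grip at (143,444), a side bar at (273,387), and three tappets at (494,148), (548,218) and (531,358). The right crop shows the base corners at (55,162), (402,112), (443,378) and (93,427), with its balls at (177,194), (302,175) and (269,368). Three dark balls sit at the back of the basket (y≈335), and the basket's spout is at (632,490).

```bash
cat >> h.py <<'E'
def rect(P):
    r=cv2.minAreaRect(P[:,:2].astype(np.float32)); return np.round(r[0],4),np.round(r[1],4),round(r[2],1)
def blob(f,C,roi,zlo,zhi,extra=None,minA=6):
    m=(C[...,2]>zlo)&(C[...,2]<zhi)&(C[...,0]>roi[0])&(C[...,0]<roi[1])&(C[...,1]>roi[2])&(C[...,1]<roi[3])
    if extra is not None: m&=extra
    N,L,S,ce=cv2.connectedComponentsWithStats(m.astype(np.uint8))
    return [(S[i,4],C[L==i],ce[i]) for i in range(1,N) if S[i,4]>=minA]
E
python3 - <<'E'
from h import *
f=dict(np.load('top0.npz')); g=dict(np.load('side0.npz'))
C=cloud(f); hsv=cv2.cvtColor(f['pixels'],cv2.COLOR_RGB2HSV)
yel=cv2.inRange(hsv,(24,120,120),(34,255,255))>0
def show(n,B):
    for a,P,ce in B: print(n,a,P.mean(0).round(4),ce.round(1),'ptp',np.ptp(P,axis=0).round(3),*rect(P))
R=(.34,.65,.24,.5)
show('grips',blob(f,C,R,.056,.1)); 
show('plate all',blob(f,C,R,.012,.1)); show('pad+all',blob(f,C,R,.003,.1))
show('lid',blob(f,C,R,.047,.056,yel,50)); 
show('rim',blob(f,C,R,.042,.053,~yel,20))
B=(.44,.7,-.24,0.0)
show('base',blob(f,C,B,.006,.1)); show('housing',blob(f,C,B,.055,.1)); show('balls',blob(f,C,B,.03,.055))
K=(.38,.58,-.5,-.24)
show('bk red',blob(f,C,K,.11,.16)); show('bk all',blob(f,C,K,.045,.075)); show('drip',blob(f,C,K,.002,.2,None,100))
show('tappet',blob(f,C,(.45,.66,.05,.25),.010,.03))
def pts(l,z): return np.array([world(f,u,v,z)[:2] for u,v in l])
bc=pts([(255+x/4.5,125+y/4.5) for x,y in [(55,162),(402,112),(443,378),(93,427)]],.01)
print('base corners',bc.round(3).tolist(),'mean',bc.mean(0).round(4),np.linalg.norm(np.diff(bc,axis=0),axis=1).round(3))
d=bc[0]-bc[3]+bc[1]-bc[2]; print('base yaw',np.arctan2(d[1],d[0]))
bb=pts([(255+x/4.5,125+y/4.5) for x,y in [(177,194),(302,175),(269,368)]],.042); print('balls',bb.round(4).tolist())
d=(bb[0]+bb[1])/2-bb[2]; th=np.arctan2(d[1],d[0]); print('yaw balls',th,np.linalg.norm(d),'origin',bb[2]+.072*np.array([np.cos(th),np.sin(th)]))
dk=pts([(255+x/4.5,125+y/4.5) for x,y in [(484,322),(660,275),(719,472),(543,523)]],.012); print('drip c',dk.mean(0).round(4)); d=dk[0]-dk[3]+dk[1]-dk[2]; print('drip yaw',np.arctan2(d[1],d[0]))
pd=pts([(115+x/4.4,130+y/4.4) for x,y in [(116,193),(340,247),(266,541),(39,486)]],.006); print('pad',pd.mean(0).round(4)); d=pd[0]-pd[3]+pd[1]-pd[2]; print('pad yaw',np.arctan2(d[1],d[0]),np.linalg.norm(np.diff(pd,axis=0),axis=1).round(3))
# plate rim corners top z=.048: far-left, far-right
pr=pts([(115+x/4.4,130+y/4.4) for x,y in [(119,199),(302,245)]],.048); print('rim far',pr.round(4).tolist())
# tappet tops z=.018
tp=pts([(115+x/4.4,130+y/4.4) for x,y in [(494,148),(548,218),(531,358)]],.018); print('tappets',tp.round(4).tolist())
E
```

```text
grips 63 [0.4807 0.3723 0.0628] [153.1 211.3] ptp [0.021 0.037 0.014] [0.4809 0.3727] [0.0364 0.0154] 74.0
grips 66 [0.4233 0.3877 0.0768] [146.9 230.2] ptp [0.021 0.042 0.03 ] [0.4242 0.3921] [0.0435 0.0142] 73.4
plate all 2899 [0.4802 0.3724 0.0372] [154.6 211.9] ptp [0.226 0.184 0.074] [0.4814 0.3731] [0.1497 0.2111] 76.0
pad+all 10 [0.6428 0.2694 0.005 ] [189.5 160.9] ptp [0.013 0.013 0.007] [0.6419 0.2687] [0.0105 0.0141] 32.5
pad+all 14 [0.6354 0.3779 0.0051] [155.4 163.2] ptp [0.019 0.016 0.008] [0.6361 0.3772] [0.0223 0.0126] 16.1
pad+all 7 [0.6403 0.3052 0.0042] [178.3 161.7] ptp [0.01  0.01  0.002] [0.6401 0.3052] [0.0139 0.0023] 45.0
pad+all 9 [0.6235 0.4133 0.0041] [144.2 167. ] ptp [0.007 0.013 0.002] [0.6235 0.414 ] [0.0063 0.013 ] 1.2
pad+all 7 [0.6224 0.2737 0.0047] [188.1 167.3] ptp [0.01  0.01  0.005] [0.6227 0.2744] [0.0062 0.0114] 34.3
pad+all 6 [0.6184 0.2544 0.0053] [194.2 168.5] ptp [0.016 0.01  0.005] [0.6173 0.2545] [0.0185 0.0043] 27.2
pad+all 7 [0.6111 0.4834 0.0052] [122.  170.9] ptp [0.013 0.012 0.004] [0.6104 0.4846] [0.004  0.0153] 42.6
pad+all 3701 [0.
[... 4837 characters left out ...]
9.5 179.1] ptp [0.02  0.022 0.016] [0.5833 0.1102] [0.0202 0.0223] 0.1
tappet 45 [0.4825 0.123  0.0173] [235.4 211. ] ptp [0.019 0.022 0.014] [0.4826 0.1228] [0.0221 0.0191] 89.1
base corners [[0.642, 0.022], [0.677, -0.224], [0.489, -0.25], [0.455, -0.004]] mean [ 0.5654 -0.1138] [0.248 0.19  0.249]
base yaw 0.13803510240015868
balls [[0.6149, -0.0608], [0.628, -0.1474], [0.4944, -0.1232]]
yaw balls 0.1494540436770756 0.12841832542371406 origin [ 0.56563987 -0.1124903 ]
drip c [ 0.4744 -0.3607]
drip yaw 0.2708340568781112
pad [0.4764 0.3669]
pad yaw -0.24241243586973366 [0.166 0.217 0.167]
rim far [[0.5926, 0.4105], [0.56, 0.282]]
tappets [[0.6322, 0.1487], [0.5817, 0.11], [0.4814, 0.1222]]
```

```bash
cat >> h.py <<'E'
def go(x,y,z,yaw):
    """shift/turn (tool axes) from now to TCP (x,y,z), tool y axis at world yaw, tool down"""
    s=read_state();R=np.array(s['orientation']);p=np.array(s['ee_pos'])
    d=R.T@(np.array([x,y,z])-p); cur=np.arctan2(R[1,1],R[0,1])
    a=(yaw-cur+np.pi/2)%np.pi-np.pi/2
    print('now',p.round(4),'yaw %.4f'%cur,'tilt',R[:,2].round(3),'t',s['time_s'],'gap',s['finger_gap'],'F',np.round(s['wrist_force'],1),'j7',np.round(s['joint_positions'][6],2))
    print('shift',d.round(4),'rz %.4f'%-a)
E
echo ok
```

```text
ok
```

>>> move_arm(steps=[{"x": 0.03, "y": -0.029, "z": -0.003}, {"x": 0.06, "y": -0.058, "z": -0.007}, {"x": 0.09, "y": -0.086, "z": -0.01}, {"x": 0.12, "y": -0.115, "z": -0.014}, {"x": 0.15, "y": -0.144, "z": -0.017}], hand=0.042, newtons=80)

```text
validation failed for argument at $.st...
```

>>> move_arm(steps=[{"x": 0.03, "y": -0.029, "z": -0.003}, {"x": 0.06, "y": -0.058, "z": -0.007}, {"x": 0.09, "y": -0.086, "z": -0.01}, {"x": 0.12, "y": -0.115, "z": -0.014}, {"x": 0.15, "y": -0.144, "z": -0.017}])

```text
validation failed for argument at $.st...
```

>>> move_arm(steps=[{"x": 0.03, "y": -0.029, "z": -0.003}, {"x": 0.06, "y": -0.058, "z": -0.007}, {"x": 0.09, "y": -0.086, "z": -0.01}, {"x": 0.12, "y": -0.115, "z": -0.014}, {"x": 0.15, "y": -0.144, "z": -0.017}])

```text
validation failed for argument at $.st...
```

>>> move_arm(steps=[{"x": 0.012, "y": -0.046, "z": 0.008}, {"x": 0.024, "y": -0.092, "z": 0.016}, {"x": 0.036, "y": -0.137, "z": 0.024}, {"x": 0.048, "y": -0.183, "z": 0.032}, {"x": 0.06, "y": -0.229, "z": 0.04}])

```text
validation failed for argument at $.st...
```

>>> move_arm(steps=[{"x": 0.012, "y": -0.046, "z": 0.008}, {"x": 0.024, "y": -0.092, "z": 0.016}, {"x": 0.036, "y": -0.137, "z": 0.024}, {"x": 0.048, "y": -0.183, "z": 0.032}, {"x": 0.06, "y": -0.229, "z": 0.04}])

```text
validation failed for argument at $.st...
```

>>> move_arm(steps=[{"rz": -0.14}, {"rz": -0.28}, {"rz": -0.42}, {"rz": -0.56}, {"rz": -0.7}])

```text
validation failed for argument at $.st...
```

>>> move_arm(steps=[{"rz": -0.11}, {"rz": -0.22}, {"rz": -0.318}, {"rz": -0.318}, {"rz": -0.318}])

```text
validation failed for argument at $.st...
```

```bash
python3 -c "
from h import *
go(.481,.3727,.10,-.257)"
```

```text
now [ 0.1966 -0.6453  0.2305] yaw -1.2749 tilt [-0.001  0.001 -1.   ] t 0.1 gap 0.08521549910948635 F [-0.2  0.2 -1.1] j7 -0.06
shift [ 0.5688 -0.8907  0.1318] rz -1.0179
```

>>> move_arm(steps=[{"x": 0.03, "y": -0.029, "z": -0.003, "rx": 0, "ry": 0, "rz": 0}, {"x": 0.06, "y": -0.058, "z": -0.007, "rx": 0, "ry": 0, "rz": 0}, {"x": 0.09, "y": -0.086, "z": -0.01, "rx": 0, "ry": 0, "rz": 0}, {"x": 0.12, "y": -0.115, "z": -0.014, "rx": 0, "ry": 0, "rz": 0}, {"x": 0.15, "y": -0.144, "z": -0.017, "rx": 0, "ry": 0, "rz": 0}], hand=0.042, newtons=80)

```text
time_s: 0.6
ee_pos: [0.2988, -0.4625, 0.2482]
orientation: [[0.957, 0.291, -0.0], [0.291, -0.957, 0.0], [-0.0, -0.0, -1.0]]
wrist_force: [0.6, 0.3, 0.1]
finger_gap: 0.042
grasp_force: 0.0
```

>>> move_arm(steps=[{"x": 0.03, "y": -0.029, "z": -0.003, "rx": 0, "ry": 0, "rz": 0}, {"x": 0.06, "y": -0.058, "z": -0.007, "rx": 0, "ry": 0, "rz": 0}, {"x": 0.09, "y": -0.086, "z": -0.01, "rx": 0, "ry": 0, "rz": 0}, {"x": 0.12, "y": -0.115, "z": -0.014, "rx": 0, "ry": 0, "rz": 0}, {"x": 0.15, "y": -0.144, "z": -0.017, "rx": 0, "ry": 0, "rz": 0}])

```text
time_s: 1.1
ee_pos: [0.4002, -0.2811, 0.2654]
orientation: [[0.957, 0.291, -0.0], [0.291, -0.957, 0.0], [-0.0, -0.0, -1.0]]
wrist_force: [0.9, -0.6, -0.2]
finger_gap: 0.0422
grasp_force: 0.0
```

>>> move_arm(steps=[{"x": 0.03, "y": -0.029, "z": -0.003, "rx": 0, "ry": 0, "rz": 0}, {"x": 0.06, "y": -0.058, "z": -0.007, "rx": 0, "ry": 0, "rz": 0}, {"x": 0.09, "y": -0.086, "z": -0.01, "rx": 0, "ry": 0, "rz": 0}, {"x": 0.12, "y": -0.115, "z": -0.014, "rx": 0, "ry": 0, "rz": 0}, {"x": 0.15, "y": -0.144, "z": -0.017, "rx": 0, "ry": 0, "rz": 0}])

```text
time_s: 1.6
ee_pos: [0.5018, -0.0997, 0.2824]
orientation: [[0.957, 0.291, -0.0], [0.291, -0.957, -0.0], [-0.0, 0.0, -1.0]]
wrist_force: [1.5, 0.3, 0.5]
finger_gap: 0.0421
grasp_force: 0.0
```

>>> move_arm(steps=[{"x": 0.012, "y": -0.046, "z": 0.008, "rx": 0, "ry": 0, "rz": 0}, {"x": 0.024, "y": -0.092, "z": 0.016, "rx": 0, "ry": 0, "rz": 0}, {"x": 0.036, "y": -0.137, "z": 0.024, "rx": 0, "ry": 0, "rz": 0}, {"x": 0.048, "y": -0.183, "z": 0.032, "rx": 0, "ry": 0, "rz": 0}, {"x": 0.06, "y": -0.229, "z": 0.04, "rx": 0, "ry": 0, "rz": 0}])

```text
time_s: 2.1
ee_pos: [0.4914, 0.137, 0.2419]
orientation: [[0.957, 0.291, -0.0], [0.291, -0.957, -0.0], [-0.0, 0.0, -1.0]]
wrist_force: [1.4, -0.3, -0.5]
finger_gap: 0.0423
grasp_force: 0.0
```

>>> move_arm(steps=[{"x": 0.012, "y": -0.046, "z": 0.008, "rx": 0, "ry": 0, "rz": 0}, {"x": 0.024, "y": -0.092, "z": 0.016, "rx": 0, "ry": 0, "rz": 0}, {"x": 0.036, "y": -0.137, "z": 0.024, "rx": 0, "ry": 0, "rz": 0}, {"x": 0.048, "y": -0.183, "z": 0.032, "rx": 0, "ry": 0, "rz": 0}, {"x": 0.06, "y": -0.229, "z": 0.04, "rx": 0, "ry": 0, "rz": 0}])

```text
time_s: 2.6
ee_pos: [0.4822, 0.3735, 0.2017]
orientation: [[0.957, 0.291, -0.0], [0.291, -0.957, -0.0], [-0.0, 0.0, -1.0]]
wrist_force: [-0.5, 0.2, 1.1]
finger_gap: 0.0417
grasp_force: 0.0
```

>>> move_arm(steps=[{"x": 0, "y": 0, "z": 0, "rx": 0, "ry": 0, "rz": -0.14}, {"x": 0, "y": 0, "z": 0, "rx": 0, "ry": 0, "rz": -0.28}, {"x": 0, "y": 0, "z": 0, "rx": 0, "ry": 0, "rz": -0.42}, {"x": 0, "y": 0, "z": 0, "rx": 0, "ry": 0, "rz": -0.56}, {"x": 0, "y": 0, "z": 0, "rx": 0, "ry": 0, "rz": -0.7}])

```text
time_s: 3.1
ee_pos: [0.4824, 0.3717, 0.2019]
orientation: [[0.539, 0.842, -0.001], [0.842, -0.539, -0.001], [-0.001, -0.0, -1.0]]
wrist_force: [-0.4, -0.5, -0.5]
finger_gap: 0.042
grasp_force: 0.0
```

>>> move_arm(steps=[{"x": 0, "y": 0, "z": 0, "rx": 0, "ry": 0, "rz": -0.11}, {"x": 0, "y": 0, "z": 0, "rx": 0, "ry": 0, "rz": -0.22}, {"x": 0, "y": 0, "z": 0, "rx": 0, "ry": 0, "rz": -0.318}, {"x": 0, "y": 0, "z": 0, "rx": 0, "ry": 0, "rz": -0.318}])

```text
time_s: 3.5
ee_pos: [0.4826, 0.3714, 0.2019]
orientation: [[0.253, 0.967, -0.001], [0.967, -0.253, -0.0], [-0.001, -0.001, -1.0]]
wrist_force: [-0.0, -0.2, -0.0]
finger_gap: 0.042
grasp_force: 0.0
```

```bash
python3 -c "
from h import *
go(.481,.3727,.10,-.257)"
```

```text
now [0.4826 0.3714 0.2019] yaw -0.2557 tilt [-0.001 -0.    -1.   ] t 3.5 gap 0.042028814914017026 F [-0.  -0.2 -0. ] j7 -1.29
shift [ 0.0009 -0.0018  0.1019] rz 0.0013
```

>>> move_arm(steps=[{"x": 0.001, "y": -0.002, "z": 0.04, "rx": 0, "ry": 0, "rz": 0}, {"x": 0.001, "y": -0.002, "z": 0.08, "rx": 0, "ry": 0, "rz": 0}, {"x": 0.001, "y": -0.002, "z": 0.12, "rx": 0, "ry": 0, "rz": 0}, {"x": 0.001, "y": -0.002, "z": 0.15, "rx": 0, "ry": 0, "rz": 0}, {"x": 0.001, "y": -0.002, "z": 0.172, "rx": 0, "ry": 0, "rz": 0}])

```text
time_s: 4.0
ee_pos: [0.4802, 0.3725, 0.028]
orientation: [[0.257, 0.966, -0.002], [0.966, -0.257, -0.002], [-0.002, -0.001, -1.0]]
wrist_force: [10.5, -3.5, 42.0]
finger_gap: 0.0421
grasp_force: 0.1
```

>>> move_arm(steps=[{"x": 0, "y": 0, "z": 0, "rx": 0, "ry": 0, "rz": 0}, {"x": 0, "y": 0, "z": 0, "rx": 0, "ry": 0, "rz": 0}, {"x": 0, "y": 0, "z": 0, "rx": 0, "ry": 0, "rz": 0}, {"x": 0, "y": 0, "z": 0, "rx": 0, "ry": 0, "rz": 0}, {"x": 0, "y": 0, "z": 0, "rx": 0, "ry": 0, "rz": 0}], hand=0.0, newtons=100)

```text
time_s: 4.5
ee_pos: [0.4811, 0.3732, 0.0309]
orientation: [[0.255, 0.967, 0.001], [0.967, -0.255, 0.0], [0.0, 0.0, -1.0]]
wrist_force: [-0.1, 0.4, -6.2]
finger_gap: 0.015
grasp_force: 97.4
```

```bash
python3 - <<'E'
from h import *
f=snap('side'); cv2.imwrite('pics/s1.png',cv2.resize(f['pixels'][230:320,150:270,::-1],None,fx=5,fy=5,interpolation=cv2.INTER_CUBIC))
f=snap('top'); C=cloud(f); hsv=cv2.cvtColor(f['pixels'],cv2.COLOR_RGB2HSV)
yel=cv2.inRange(hsv,(24,120,120),(34,255,255))>0
for a,P,ce in blob(f,C,(.34,.65,.24,.5),.03,.09,yel,50):
    A=np.c_[P[:,:2],np.ones(len(P))]; q=np.linalg.lstsq(A,P[:,2],rcond=None)[0]
    print('lid',a,P.mean(0).round(4),*rect(P),'slope',q[:2].round(3))
print(read_state()['wrist_force'])
E
```

```text
lid 75 [0.4003 0.4362 0.0509] [0.3984 0.4311] [0.063  0.0153] 70.3 slope [-0.04  -0.023]
[-0.67438807  0.23763858 -5.82919301]
```

View pics/s1.png

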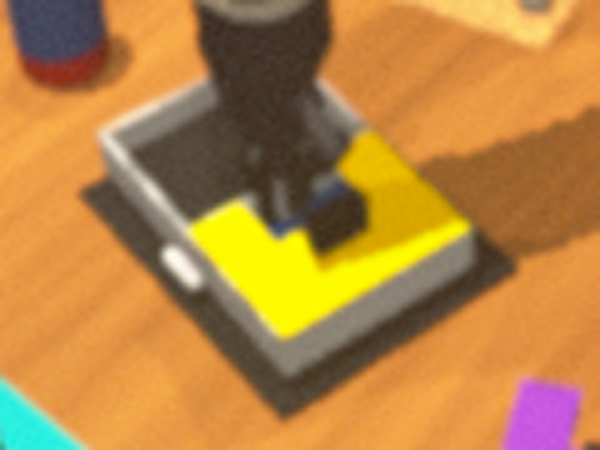

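The crop shows the gripper closed on the plate's black grip, with the yellow lid flat on the bay (corner at (285,335)). I'll lift it and carry it to the base.

>>> move_arm(steps=[{"x": 0, "y": 0, "z": -0.015, "rx": 0, "ry": 0, "rz": 0}, {"x": 0, "y": 0, "z": -0.04, "rx": 0, "ry": 0, "rz": 0}, {"x": 0, "y": 0, "z": -0.07, "rx": 0, "ry": 0, "rz": 0}, {"x": 0, "y": 0, "z": -0.1, "rx": 0, "ry": 0, "rz": 0}, {"x": 0, "y": 0, "z": -0.12, "rx": 0, "ry": 0, "rz": 0}])

```text
time_s: 5.1
ee_pos: [0.4811, 0.3739, 0.1537]
orientation: [[0.254, 0.967, 0.002], [0.967, -0.254, 0.002], [0.002, 0.001, -1.0]]
wrist_force: [0.7, 0.8, -7.8]
finger_gap: 0.0145
grasp_force: 109.7
```

>>> move_arm(steps=[{"x": -0.01, "y": 0.004, "z": 0, "rx": 0, "ry": 0, "rz": 0}, {"x": -0.03, "y": 0.014, "z": 0, "rx": 0, "ry": 0, "rz": 0}, {"x": -0.055, "y": 0.025, "z": 0, "rx": 0, "ry": 0, "rz": 0}, {"x": -0.08, "y": 0.037, "z": 0, "rx": 0, "ry": 0, "rz": 0}, {"x": -0.105, "y": 0.048, "z": 0, "rx": 0, "ry": 0, "rz": 0}])

```text
time_s: 5.6
ee_pos: [0.5003, 0.257, 0.1495]
orientation: [[0.255, 0.967, -0.001], [0.967, -0.255, -0.001], [-0.002, -0.001, -1.0]]
wrist_force: [1.5, 3.3, -9.2]
finger_gap: 0.0149
grasp_force: 109.6
```

>>> move_arm(steps=[{"x": -0.025, "y": 0.012, "z": 0, "rx": 0, "ry": 0, "rz": 0}, {"x": -0.05, "y": 0.023, "z": 0, "rx": 0, "ry": 0, "rz": 0}, {"x": -0.075, "y": 0.035, "z": 0, "rx": 0, "ry": 0, "rz": 0}, {"x": -0.1, "y": 0.046, "z": 0, "rx": 0, "ry": 0, "rz": 0}, {"x": -0.125, "y": 0.058, "z": 0, "rx": 0, "ry": 0, "rz": 0}])

```text
time_s: 6.1
ee_pos: [0.5241, 0.1216, 0.1496]
orientation: [[0.255, 0.967, -0.002], [0.967, -0.255, -0.001], [-0.001, -0.001, -1.0]]
wrist_force: [1.4, 2.3, -7.4]
finger_gap: 0.0148
grasp_force: 111.6
```

>>> move_arm(steps=[{"x": -0.025, "y": 0.012, "z": 0, "rx": 0, "ry": 0, "rz": 0}, {"x": -0.05, "y": 0.023, "z": 0, "rx": 0, "ry": 0, "rz": 0}, {"x": -0.075, "y": 0.035, "z": 0, "rx": 0, "ry": 0, "rz": 0}, {"x": -0.1, "y": 0.046, "z": 0, "rx": 0, "ry": 0, "rz": 0}, {"x": -0.125, "y": 0.058, "z": 0, "rx": 0, "ry": 0, "rz": 0}])

```text
time_s: 6.6
ee_pos: [0.5481, -0.0139, 0.1496]
orientation: [[0.255, 0.967, -0.002], [0.967, -0.255, -0.001], [-0.001, -0.001, -1.0]]
wrist_force: [-0.4, -3.2, -4.8]
finger_gap: 0.0144
grasp_force: 111.9
```

>>> move_arm(steps=[{"x": -0.025, "y": 0.012, "z": 0, "rx": 0, "ry": 0, "rz": 0}, {"x": -0.05, "y": 0.023, "z": 0, "rx": 0, "ry": 0, "rz": 0}, {"x": -0.072, "y": 0.034, "z": 0, "rx": 0, "ry": 0, "rz": 0}, {"x": -0.086, "y": 0.04, "z": 0, "rx": 0, "ry": 0, "rz": 0}, {"x": -0.0925, "y": 0.043, "z": 0, "rx": 0, "ry": 0, "rz": 0}])

```text
time_s: 7.1
ee_pos: [0.5664, -0.1145, 0.1495]
orientation: [[0.257, 0.967, -0.002], [0.967, -0.257, -0.001], [-0.001, -0.001, -1.0]]
wrist_force: [-1.4, -2.5, -5.3]
finger_gap: 0.0146
grasp_force: 111.7
```

>>> move_arm(steps=[{"x": 0, "y": 0, "z": 0, "rx": 0, "ry": 0, "rz": -0.06}, {"x": 0, "y": 0, "z": 0, "rx": 0, "ry": 0, "rz": -0.16}, {"x": 0, "y": 0, "z": 0, "rx": 0, "ry": 0, "rz": -0.26}, {"x": 0, "y": 0, "z": 0, "rx": 0, "ry": 0, "rz": -0.35}, {"x": 0, "y": 0, "z": 0, "rx": 0, "ry": 0, "rz": -0.397}])

```text
time_s: 7.6
ee_pos: [0.5668, -0.1113, 0.15]
orientation: [[-0.144, 0.99, -0.001], [0.99, 0.144, 0.001], [0.001, -0.001, -1.0]]
wrist_force: [-0.3, -3.2, -5.0]
finger_gap: 0.0147
grasp_force: 101.3
```

>>> move_arm(steps=[{"x": 0, "y": 0, "z": 0, "rx": 0, "ry": 0, "rz": 0}, {"x": 0, "y": 0, "z": 0, "rx": 0, "ry": 0, "rz": 0}])

```text
time_s: 7.8
ee_pos: [0.567, -0.1116, 0.1501]
orientation: [[-0.139, 0.99, -0.0], [0.99, 0.139, 0.0], [0.001, -0.0, -1.0]]
wrist_force: [-0.9, 5.4, -4.2]
finger_gap: 0.0145
grasp_force: 107.0
```

```bash
python3 - <<'E'
from h import *
go(.567,-.1122,.12,.142)
f=snap('side','s2.png')
f=snap('top','t2.png'); C=cloud(f)
B=(.44,.7,-.27,0.04)
for a,P,ce in blob(f,C,B,.13,.185,None,100): 
    print('plate',a,P.mean(0).round(4),*rect(P))
E
```

```text
now [ 0.567  -0.1116  0.1501] yaw 0.1391 tilt [-0.  0. -1.] t 7.8 gap 0.014521351590016633 F [-0.9  5.4 -4.2] j7 -0.17
shift [-0.0006 -0.0001  0.0301] rz -0.0029
plate 1706 [ 0.5565 -0.0818  0.1591] [ 0.566  -0.1016] [0.2067 0.1322] 4.3
```

View pics/s2.png

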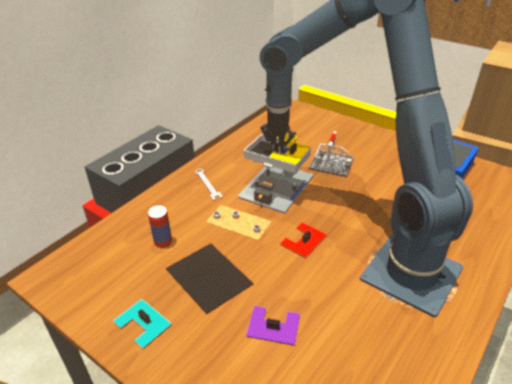

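The side view shows the plate with its lid held level over the base at (280,150). The pad is free at (210,277). I'll check the plate's yaw in the top view.

```bash
python3 - <<'E'
from h import *
f=snap('top'); C=cloud(f); im=f['pixels']
cv2.imwrite('pics/c3.png',cv2.resize(im[130:230,250:370,::-1],None,fx=6,fy=6,interpolation=cv2.INTER_CUBIC))
hsv=cv2.cvtColor(im,cv2.COLOR_RGB2HSV)
yel=cv2.inRange(hsv,(24,120,120),(34,255,255))>0
for a,P,ce in blob(f,C,(.4,.7,-.27,.06),.1,.2,yel,50): print('lid',a,P.mean(0).round(4),*rect(P))
# plate edges in cloud: rim-top points, fit side edges
s=read_state();print(s['wrist_force'],s['wrist_torque'])
E
```

```text
lid 361 [ 0.5056 -0.0735  0.1723] [ 0.5092 -0.0748] [0.0974 0.0363] 12.3
[-0.53418154  3.66069484 -5.69643845] [-1.36845216 -0.13055683 -0.09361392]
```

View pics/c3.png

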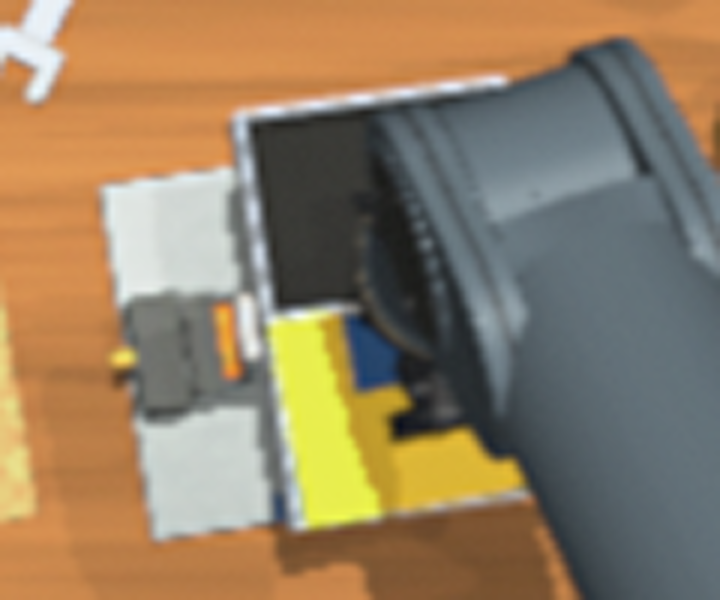

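The crop shows the plate over the base, with its left edge running from (237,118) to (295,530). The side bar is at (247,327), beside the orange roller at (228,340).

```bash
python3 - <<'E'
from h import *
f=dict(np.load('top0.npz'))
def W(x,y,z): return world(f,250+(x+.5)/6-.5,130+(y+.5)/6-.5,z)[:2]
z=.1675
a,b=W(237,118,z),W(295,530,z); d=a-b; th=np.arctan2(d[1],d[0]); c=(a+b)/2
print(a,b,np.linalg.norm(d),'yaw',th,'center',c+.065*np.array([np.sin(th),-np.cos(th)]))
a=W(237,118,z);b=W(500,80,z);d=a-b; print('far edge yaw',np.arctan2(-d[0],d[1]))
a=W(300,528,z);b=W(525,497,z);d=a-b; print('near edge yaw',np.arctan2(-d[0],d[1]))
print('bar',W(247,327,.15))
E
```

```text
[ 0.65400174 -0.03405058] [ 0.45779415 -0.06013707] 0.19793413884290897 yaw 0.13217832169801827 center [ 0.56446454 -0.11152684]
far edge yaw 0.14364640993203764
near edge yaw 0.13475911087406392
bar [ 0.55559133 -0.03967527]
```

>>> move_arm(steps=[{"x": 0, "y": 0.001, "z": 0.015, "rx": 0, "ry": 0, "rz": -0.004}, {"x": 0, "y": 0.001, "z": 0.032, "rx": 0, "ry": 0, "rz": -0.004}, {"x": 0, "y": 0.001, "z": 0.048, "rx": 0, "ry": 0, "rz": -0.004}, {"x": 0, "y": 0.001, "z": 0.06, "rx": 0, "ry": 0, "rz": -0.004}, {"x": 0, "y": 0.001, "z": 0.066, "rx": 0, "ry": 0, "rz": -0.004}])

```text
time_s: 8.45
ee_pos: [0.5676, -0.1119, 0.0825]
orientation: [[-0.144, 0.99, -0.002], [0.99, 0.144, 0.0], [0.001, -0.002, -1.0]]
wrist_force: [1.3, -1.7, -7.6]
finger_gap: 0.0147
grasp_force: 115.7
```

>>> move_arm(steps=[{"x": 0, "y": 0, "z": 0.001, "rx": 0, "ry": 0, "rz": 0}, {"x": 0, "y": 0, "z": 0.002, "rx": 0, "ry": 0, "rz": 0}, {"x": 0, "y": 0, "z": 0.003, "rx": 0, "ry": 0, "rz": 0}, {"x": 0, "y": 0, "z": 0.004, "rx": 0, "ry": 0, "rz": 0}, {"x": 0, "y": 0, "z": 0.005, "rx": 0, "ry": 0, "rz": 0}])

```text
time_s: 8.95
ee_pos: [0.5692, -0.1111, 0.0803]
orientation: [[-0.144, 0.99, 0.002], [0.99, 0.144, 0.001], [0.0, 0.002, -1.0]]
wrist_force: [-1.8, 3.4, 7.5]
finger_gap: 0.0143
grasp_force: 105.0
```

>>> move_arm(steps=[{"x": 0, "y": 0, "z": 0.001, "rx": 0, "ry": 0, "rz": 0}, {"x": 0, "y": 0, "z": 0.002, "rx": 0, "ry": 0, "rz": 0}, {"x": 0, "y": 0, "z": 0.003, "rx": 0, "ry": 0, "rz": 0}, {"x": 0, "y": 0, "z": 0.004, "rx": 0, "ry": 0, "rz": 0}, {"x": 0, "y": 0, "z": 0.005, "rx": 0, "ry": 0, "rz": 0}])

```text
time_s: 9.45
ee_pos: [0.5687, -0.1121, 0.0746]
orientation: [[-0.144, 0.99, 0.001], [0.99, 0.144, -0.0], [-0.0, 0.001, -1.0]]
wrist_force: [1.3, -1.9, 3.6]
finger_gap: 0.0148
grasp_force: 105.1
```

>>> move_arm(steps=[{"x": 0, "y": 0, "z": 0.001, "rx": 0, "ry": 0, "rz": 0}, {"x": 0, "y": 0, "z": 0.002, "rx": 0, "ry": 0, "rz": 0}, {"x": 0, "y": 0, "z": 0.003, "rx": 0, "ry": 0, "rz": 0}, {"x": 0, "y": 0, "z": 0.004, "rx": 0, "ry": 0, "rz": 0}, {"x": 0, "y": 0, "z": 0.005, "rx": 0, "ry": 0, "rz": 0}])

```text
time_s: 9.95
ee_pos: [0.5683, -0.1157, 0.0695]
orientation: [[-0.14, 0.99, 0.0], [0.99, 0.14, -0.004], [-0.004, -0.001, -1.0]]
wrist_force: [-0.4, -11.0, 3.5]
finger_gap: 0.0147
grasp_force: 106.0
```

>>> move_arm(steps=[{"x": 0, "y": 0, "z": 0.001, "rx": 0, "ry": 0, "rz": 0}, {"x": 0, "y": 0, "z": 0.002, "rx": 0, "ry": 0, "rz": 0}, {"x": 0, "y": 0, "z": 0.003, "rx": 0, "ry": 0, "rz": 0}, {"x": 0, "y": 0, "z": 0.004, "rx": 0, "ry": 0, "rz": 0}, {"x": 0, "y": 0, "z": 0.005, "rx": 0, "ry": 0, "rz": 0}])

```text
time_s: 10.45
ee_pos: [0.5684, -0.1155, 0.0653]
orientation: [[-0.141, 0.99, 0.001], [0.99, 0.141, -0.005], [-0.005, 0.0, -1.0]]
wrist_force: [-5.7, -6.4, 16.8]
finger_gap: 0.0147
grasp_force: 107.8
```

>>> move_arm(steps=[{"x": 0, "y": 0, "z": 0.001, "rx": 0, "ry": 0, "rz": 0}, {"x": 0, "y": 0, "z": 0.002, "rx": 0, "ry": 0, "rz": 0}, {"x": 0, "y": 0, "z": 0.003, "rx": 0, "ry": 0, "rz": 0}])

```text
time_s: 10.75
ee_pos: [0.569, -0.1132, 0.0633]
orientation: [[-0.143, 0.99, 0.002], [0.99, 0.143, -0.003], [-0.003, 0.001, -1.0]]
wrist_force: [-9.5, -2.0, 34.6]
finger_gap: 0.0147
grasp_force: 111.3
```

>>> move_arm(steps=[{"x": 0, "y": 0, "z": -0.002, "rx": 0, "ry": 0, "rz": 0}, {"x": 0, "y": 0, "z": -0.003, "rx": 0, "ry": 0, "rz": 0}, {"x": 0, "y": 0, "z": -0.003, "rx": 0, "ry": 0, "rz": 0}, {"x": 0, "y": 0, "z": -0.003, "rx": 0, "ry": 0, "rz": 0}], hand=0.036)

```text
time_s: 11.15
ee_pos: [0.5682, -0.112, 0.064]
orientation: [[-0.144, 0.99, -0.0], [0.99, 0.144, 0.0], [0.0, -0.0, -1.0]]
wrist_force: [-0.2, 0.2, -1.5]
finger_gap: 0.0358
grasp_force: 0.0
```

>>> move_arm(steps=[{"x": 0, "y": 0, "z": -0.02, "rx": 0, "ry": 0, "rz": 0}, {"x": 0, "y": 0, "z": -0.05, "rx": 0, "ry": 0, "rz": 0}, {"x": 0, "y": 0, "z": -0.09, "rx": 0, "ry": 0, "rz": 0}, {"x": 0, "y": 0, "z": -0.13, "rx": 0, "ry": 0, "rz": 0}, {"x": 0, "y": 0, "z": -0.16, "rx": 0, "ry": 0, "rz": 0}])

```text
time_s: 11.65
ee_pos: [0.5687, -0.1117, 0.2265]
orientation: [[-0.144, 0.99, 0.001], [0.99, 0.144, 0.0], [-0.0, 0.001, -1.0]]
wrist_force: [0.3, -0.0, -0.5]
finger_gap: 0.0361
grasp_force: 0.0
```

```bash
python3 - <<'E'
from h import *
f=snap('top'); C=cloud(f); im=f['pixels']; np.savez('t3.npz',**f)
g=snap('side'); np.savez('s3.npz',**g)
cv2.imwrite('pics/c4.png',cv2.resize(im[130:230,250:370,::-1],None,fx=6,fy=6,interpolation=cv2.INTER_CUBIC))
hsv=cv2.cvtColor(g['pixels'],cv2.COLOR_RGB2HSV); D=cloud(g)
yel=cv2.inRange(hsv,(24,120,120),(34,255,255))>0
for a,P,ce in blob(g,D,(.4,.7,-.27,.06),.06,.2,yel,50):
    A=np.c_[P[:,:2],np.ones(len(P))]; q=np.linalg.lstsq(A,P[:,2],rcond=None)[0]
    print('lid side',a,P.mean(0).round(4),np.median(P[:,2]),*rect(P),'slope',q[:2].round(3))
for a,P,ce in blob(g,D,(.4,.7,-.27,.06),.095,.14,None,10): print('grips',a,P.mean(0).round(4),P.max(0).round(4),*rect(P))
E
```

```text
lid side 259 [ 0.507  -0.089   0.0856] 0.08555161426999999 [ 0.5196 -0.1146] [0.1045 0.1219] 9.6 slope [-0.024  0.029]
grips 24 [ 0.5668 -0.1089  0.0985] [ 0.5755 -0.0896  0.1024] [ 0.5655 -0.1106] [0.0159 0.0428] 7.7
grips 47 [ 0.5069 -0.1183  0.1091] [ 0.5189 -0.0989  0.118 ] [ 0.509  -0.1193] [0.0174 0.0429] 11.9
```

View pics/c4.png

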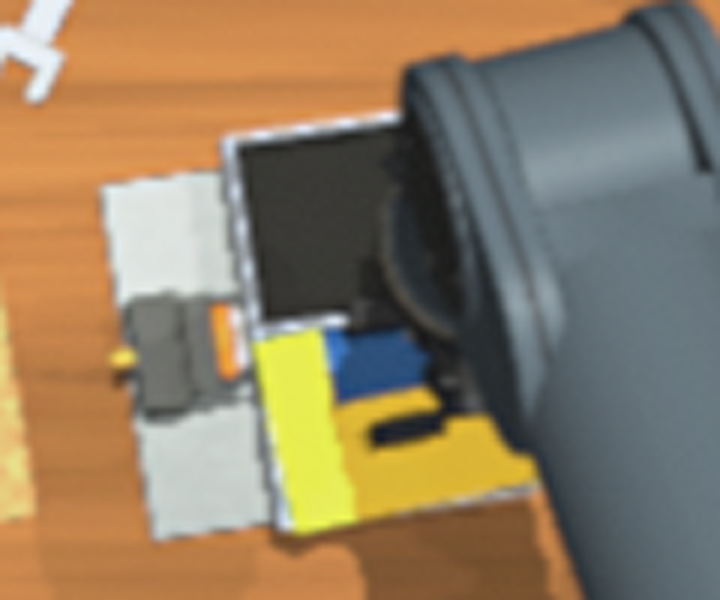

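The crop shows the plate low on the base, with its bar tucked under the orange roller at (228,342). The lid grip is at (405,428). I'll check that it is level before releasing the lid.

```bash
python3 - <<'E'
from h import *
def fit(P):
    keep=np.ones(len(P),bool)
    for _ in range(5):
        A=np.c_[P[keep][:,:2]-[.567,-.112],np.ones(keep.sum())]; q=np.linalg.lstsq(A,P[keep][:,2],rcond=None)[0]
        r=P[:,2]-np.c_[P[:,:2]-[.567,-.112],np.ones(len(P))]@q; s=1.5*np.median(abs(r))+1e-4; keep=abs(r)<2.5*s
    return q.round(4),keep.sum(),np.round(s,4)
for n in('t3','s3'):
    f=dict(np.load(n+'.npz')); C=cloud(f); hsv=cv2.cvtColor(f['pixels'],cv2.COLOR_RGB2HSV)
    yel=cv2.inRange(hsv,(20,120,90),(34,255,255))>0
    th=.142; d=C[...,:2]-[.567,-.112]; px=d@[np.cos(th),np.sin(th)]; py=d@[-np.sin(th),np.cos(th)]
    bx=(px>.012)&(px<.093)&(abs(py)<.058)&(C[...,2]>.04)&(C[...,2]<.08)
    ld=yel&(px<0)&(px>-.12)&(abs(py)<.07)&(C[...,2]>.07)&(C[...,2]<.1)
    ft=(abs(px)<.09)&(abs(py)<.12)&(C[...,2]<.018)&(C[...,2]>.0)
    for k,m in(('black floor',bx),('lid',ld),('foot',ft)): print(n,k,fit(C[m]) if m.sum()>20 else m.sum())
E
```

```text
t3 black floor (array([0.0021, 0.0097, 0.0575]), np.int64(604), np.float64(0.0033))
t3 lid (array([0.0035, 0.0146, 0.0853]), np.int64(735), np.float64(0.0036))
t3 foot (array([ 0.    , -0.0097,  0.0106]), np.int64(742), np.float64(0.0035))
s3 black floor (array([-0.0072,  0.009 ,  0.0593]), np.int64(242), np.float64(0.0027))
s3 lid (array([-0.0033,  0.0137,  0.0855]), np.int64(430), np.float64(0.0025))
s3 foot (array([-0.0009,  0.0013,  0.011 ]), np.int64(634), np.float64(0.0027))
```

Plate is home: floor at 57.5 mm and lid at 85.3 mm against the expected 57 and 85, and level. Now the lid.

>>> move_arm(steps=[{"x": -0.001, "y": -0.03, "z": 0.0, "rx": 0, "ry": 0, "rz": 0}, {"x": -0.001, "y": -0.061, "z": 0.03, "rx": 0, "ry": 0, "rz": 0}, {"x": -0.001, "y": -0.061, "z": 0.065, "rx": 0, "ry": 0, "rz": 0}, {"x": -0.001, "y": -0.061, "z": 0.1, "rx": 0, "ry": 0, "rz": 0}, {"x": -0.001, "y": -0.061, "z": 0.12, "rx": 0, "ry": 0, "rz": 0}])

```text
time_s: 12.25
ee_pos: [0.5063, -0.1218, 0.1014]
orientation: [[-0.143, 0.99, -0.003], [0.99, 0.143, 0.001], [0.001, -0.003, -1.0]]
wrist_force: [0.7, 0.2, -0.0]
finger_gap: 0.0362
grasp_force: 0.0
```

>>> move_arm(steps=[{"x": 0, "y": 0, "z": 0.006, "rx": 0, "ry": 0, "rz": 0}, {"x": 0, "y": 0, "z": 0.012, "rx": 0, "ry": 0, "rz": 0}, {"x": 0, "y": 0, "z": 0.0155, "rx": 0, "ry": 0, "rz": 0}, {"x": 0, "y": 0, "z": 0.0155, "rx": 0, "ry": 0, "rz": 0}])

```text
time_s: 12.65
ee_pos: [0.5084, -0.1217, 0.0891]
orientation: [[-0.144, 0.99, 0.001], [0.99, 0.144, -0.0], [-0.0, 0.001, -1.0]]
wrist_force: [0.1, 0.3, 0.2]
finger_gap: 0.036
grasp_force: 0.0
```

>>> move_arm(steps=[{"x": 0, "y": 0, "z": 0, "rx": 0, "ry": 0, "rz": 0}, {"x": 0, "y": 0, "z": 0, "rx": 0, "ry": 0, "rz": 0}, {"x": 0, "y": 0, "z": 0, "rx": 0, "ry": 0, "rz": 0}, {"x": 0, "y": 0, "z": 0, "rx": 0, "ry": 0, "rz": 0}], hand=0.0, newtons=40)

```text
time_s: 13.05
ee_pos: [0.5087, -0.1218, 0.0896]
orientation: [[-0.144, 0.99, 0.002], [0.99, 0.144, -0.0], [-0.001, 0.001, -1.0]]
wrist_force: [-1.1, -0.3, 6.0]
finger_gap: 0.0128
grasp_force: 42.5
```

>>> move_arm(steps=[{"x": 0, "y": 0, "z": -0.01, "rx": 0, "ry": 0, "rz": 0}, {"x": 0, "y": 0, "z": -0.03, "rx": 0, "ry": 0, "rz": 0}, {"x": 0, "y": 0, "z": -0.055, "rx": 0, "ry": 0, "rz": 0}, {"x": 0, "y": 0, "z": -0.08, "rx": 0, "ry": 0, "rz": 0}, {"x": 0, "y": 0, "z": -0.09, "rx": 0, "ry": 0, "rz": 0}])

```text
time_s: 13.55
ee_pos: [0.5089, -0.1216, 0.1813]
orientation: [[-0.143, 0.99, 0.003], [0.99, 0.143, -0.0], [-0.001, 0.003, -1.0]]
wrist_force: [-0.8, 0.4, -1.4]
finger_gap: 0.0132
grasp_force: 41.2
```

>>> move_arm(steps=[{"x": 0.015, "y": 0.001, "z": 0, "rx": 0, "ry": 0, "rz": 0}, {"x": 0.045, "y": 0.004, "z": 0, "rx": 0, "ry": 0, "rz": 0}, {"x": 0.08, "y": 0.007, "z": 0, "rx": 0, "ry": 0, "rz": 0}, {"x": 0.115, "y": 0.01, "z": 0, "rx": 0, "ry": 0, "rz": 0}, {"x": 0.15, "y": 0.013, "z": 0, "rx": 0, "ry": 0, "rz": 0}])

```text
time_s: 14.05
ee_pos: [0.4982, 0.0307, 0.1777]
orientation: [[-0.144, 0.99, -0.002], [0.99, 0.144, 0.0], [0.001, -0.002, -1.0]]
wrist_force: [0.7, 0.3, -0.5]
finger_gap: 0.0133
grasp_force: 41.1
```

>>> move_arm(steps=[{"x": 0.035, "y": 0.003, "z": 0, "rx": 0, "ry": 0, "rz": 0}, {"x": 0.07, "y": 0.006, "z": 0, "rx": 0, "ry": 0, "rz": 0}, {"x": 0.105, "y": 0.009, "z": 0, "rx": 0, "ry": 0, "rz": 0}, {"x": 0.14, "y": 0.012, "z": 0, "rx": 0, "ry": 0, "rz": 0}, {"x": 0.175, "y": 0.015, "z": 0, "rx": 0, "ry": 0, "rz": 0}])

```text
time_s: 14.55
ee_pos: [0.4876, 0.2059, 0.1776]
orientation: [[-0.144, 0.99, -0.002], [0.99, 0.144, -0.001], [-0.0, -0.002, -1.0]]
wrist_force: [0.2, 0.5, -0.6]
finger_gap: 0.0132
grasp_force: 41.1
```

>>> move_arm(steps=[{"x": 0.035, "y": 0.003, "z": 0, "rx": 0, "ry": 0, "rz": 0}, {"x": 0.07, "y": 0.005, "z": 0, "rx": 0, "ry": 0, "rz": 0}, {"x": 0.105, "y": 0.008, "z": 0, "rx": 0, "ry": 0, "rz": 0}, {"x": 0.14, "y": 0.01, "z": 0, "rx": 0, "ry": 0, "rz": 0}, {"x": 0.1645, "y": 0.012, "z": 0, "rx": 0, "ry": 0, "rz": 0}])

```text
time_s: 15.05
ee_pos: [0.475, 0.3716, 0.1775]
orientation: [[-0.146, 0.989, -0.002], [0.989, 0.146, 0.0], [0.001, -0.002, -1.0]]
wrist_force: [0.5, 0.2, -1.5]
finger_gap: 0.0131
grasp_force: 41.1
```

>>> move_arm(steps=[{"x": 0, "y": 0, "z": 0.01, "rx": 0, "ry": 0, "rz": 0.08}, {"x": 0, "y": 0, "z": 0.04, "rx": 0, "ry": 0, "rz": 0.18}, {"x": 0, "y": 0, "z": 0.08, "rx": 0, "ry": 0, "rz": 0.28}, {"x": 0, "y": 0, "z": 0.12, "rx": 0, "ry": 0, "rz": 0.37}, {"x": 0, "y": 0, "z": 0.14, "rx": 0, "ry": 0, "rz": 0.394}])

```text
time_s: 15.55
ee_pos: [0.4744, 0.3674, 0.0345]
orientation: [[0.25, 0.968, -0.005], [0.968, -0.25, -0.004], [-0.005, -0.004, -1.0]]
wrist_force: [-0.1, 0.1, -0.5]
finger_gap: 0.0132
grasp_force: 41.1
```

```bash
python3 -c "
from h import *
go(.4776,.368,.0185,-.25)"
```

```text
now [0.4744 0.3674 0.0345] yaw -0.2522 tilt [-0.005 -0.004 -1.   ] t 15.55 gap 0.01320889595662911 F [-0.1  0.1 -0.5] j7 -1.44
shift [0.0014 0.003  0.016 ] rz -0.0022
```

>>> move_arm(steps=[{"x": 0, "y": 0, "z": 0.005, "rx": 0, "ry": 0, "rz": 0}, {"x": 0, "y": 0, "z": 0.01, "rx": 0, "ry": 0, "rz": 0}, {"x": 0, "y": 0, "z": 0.015, "rx": 0, "ry": 0, "rz": 0}, {"x": 0, "y": 0, "z": 0.019, "rx": 0, "ry": 0, "rz": 0}, {"x": 0, "y": 0, "z": 0.019, "rx": 0, "ry": 0, "rz": 0}])

```text
time_s: 16.05
ee_pos: [0.4777, 0.3686, 0.0201]
orientation: [[0.247, 0.969, 0.0], [0.969, -0.247, 0.001], [0.001, 0.0, -1.0]]
wrist_force: [-0.6, -1.1, -0.6]
finger_gap: 0.0132
grasp_force: 41.2
```

>>> move_arm(steps=[{"x": 0, "y": 0, "z": 0, "rx": 0, "ry": 0, "rz": 0}, {"x": 0, "y": 0, "z": 0, "rx": 0, "ry": 0, "rz": 0}, {"x": 0, "y": 0, "z": 0, "rx": 0, "ry": 0, "rz": 0}], hand=0.034)

```text
time_s: 16.35
ee_pos: [0.4777, 0.3686, 0.0202]
orientation: [[0.248, 0.969, 0.0], [0.969, -0.248, 0.0], [0.001, 0.0, -1.0]]
wrist_force: [-0.5, -0.3, -0.1]
finger_gap: 0.0338
grasp_force: 0.0
```

>>> move_arm(steps=[{"x": 0, "y": 0, "z": -0.03, "rx": 0, "ry": 0, "rz": 0}, {"x": 0, "y": 0, "z": -0.07, "rx": 0, "ry": 0, "rz": 0}, {"x": 0, "y": 0, "z": -0.12, "rx": 0, "ry": 0, "rz": 0}, {"x": 0, "y": 0, "z": -0.17, "rx": 0, "ry": 0, "rz": 0}, {"x": 0, "y": 0, "z": -0.21, "rx": 0, "ry": 0, "rz": 0}])

```text
time_s: 16.85
ee_pos: [0.4775, 0.3688, 0.2331]
orientation: [[0.247, 0.969, 0.002], [0.969, -0.247, 0.002], [0.002, 0.001, -1.0]]
wrist_force: [0.9, 0.7, -0.4]
finger_gap: 0.0341
grasp_force: 0.0
```

```bash
python3 - <<'E'
from h import *
g=snap('side'); D=cloud(g); hsv=cv2.cvtColor(g['pixels'],cv2.COLOR_RGB2HSV)
yel=cv2.inRange(hsv,(20,120,90),(34,255,255))>0
for a,P,ce in blob(g,D,(.34,.65,.24,.5),.0,.06,yel,50): print('lid',a,P.mean(0).round(4),*rect(P))
f=snap('top'); C=cloud(f); hsv=cv2.cvtColor(f['pixels'],cv2.COLOR_RGB2HSV); np.savez('t4.npz',**f)
red=cv2.inRange(hsv,(0,150,80),(6,255,255))>0
for a,P,ce in blob(f,C,(.38,.58,-.5,-.24),.11,.16,None): print('arch top',a,P.mean(0).round(4),*rect(P))
for a,P,ce in blob(f,C,(.38,.58,-.5,-.24),.11,.16,red): print('red',a,P.mean(0).round(4),*rect(P))
hg=cv2.cvtColor(g['pixels'],cv2.COLOR_RGB2HSV); red=cv2.inRange(hg,(0,150,80),(6,255,255))>0
for a,P,ce in blob(g,D,(.38,.58,-.5,-.24),.08,.16,red): print('red side',a,P.mean(0).round(4),P.max(0),*rect(P))
E
```

```text
lid 1057 [0.4826 0.3675 0.0136] [0.4926 0.359 ] [0.1412 0.1165] 75.5
arch top 155 [ 0.4777 -0.3491  0.1293] [ 0.4781 -0.3515] [0.0138 0.103 ] 18.3
red 73 [ 0.4778 -0.3488  0.1339] [ 0.478 -0.35 ] [0.013  0.0454] 17.7
red side 24 [ 0.4746 -0.3452  0.1333] [ 0.48375476 -0.32367217  0.13734757] [ 0.4761 -0.3473] [0.0105 0.0466] 18.9
```

>>> move_arm(steps=[{"x": -0.0464, "y": 0.0118, "z": 0, "rx": 0, "ry": 0, "rz": 0}, {"x": -0.0929, "y": 0.0237, "z": 0, "rx": 0, "ry": 0, "rz": 0}, {"x": -0.1393, "y": 0.0355, "z": 0, "rx": 0, "ry": 0, "rz": 0}, {"x": -0.1858, "y": 0.0474, "z": 0, "rx": 0, "ry": 0, "rz": 0}, {"x": -0.2322, "y": 0.0592, "z": 0, "rx": 0, "ry": 0, "rz": 0}], hand=0.04)

```text
time_s: 17.45
ee_pos: [0.4768, 0.1267, 0.2294]
orientation: [[0.247, 0.969, -0.0], [0.969, -0.247, -0.0], [-0.0, -0.0, -1.0]]
wrist_force: [1.0, -0.7, -0.0]
finger_gap: 0.0403
grasp_force: 0.0
```

>>> move_arm(steps=[{"x": -0.0464, "y": 0.0118, "z": 0, "rx": 0, "ry": 0, "rz": 0}, {"x": -0.0929, "y": 0.0237, "z": 0, "rx": 0, "ry": 0, "rz": 0}, {"x": -0.1393, "y": 0.0355, "z": 0, "rx": 0, "ry": 0, "rz": 0}, {"x": -0.1858, "y": 0.0474, "z": 0, "rx": 0, "ry": 0, "rz": 0}, {"x": -0.2322, "y": 0.0592, "z": 0, "rx": 0, "ry": 0, "rz": 0}])

```text
time_s: 17.95
ee_pos: [0.4767, -0.1128, 0.2296]
orientation: [[0.247, 0.969, -0.0], [0.969, -0.247, -0.0], [-0.0, 0.0, -1.0]]
wrist_force: [1.6, -0.6, -0.2]
finger_gap: 0.0399
grasp_force: 0.0
```

>>> move_arm(steps=[{"x": -0.0464, "y": 0.0118, "z": 0, "rx": 0, "ry": 0, "rz": 0}, {"x": -0.0929, "y": 0.0237, "z": 0, "rx": 0, "ry": 0, "rz": 0}, {"x": -0.1393, "y": 0.0355, "z": 0, "rx": 0, "ry": 0, "rz": 0}, {"x": -0.1858, "y": 0.0474, "z": 0, "rx": 0, "ry": 0, "rz": 0}, {"x": -0.2322, "y": 0.0592, "z": 0, "rx": 0, "ry": 0, "rz": 0}])

```text
time_s: 18.45
ee_pos: [0.4766, -0.3524, 0.2294]
orientation: [[0.247, 0.969, -0.0], [0.969, -0.247, 0.0], [-0.0, -0.0, -1.0]]
wrist_force: [1.2, 0.4, 1.8]
finger_gap: 0.0402
grasp_force: 0.0
```

>>> move_arm(steps=[{"x": 0, "y": 0, "z": 0, "rx": 0, "ry": 0, "rz": -0.12}, {"x": 0, "y": 0, "z": 0.01, "rx": 0, "ry": 0, "rz": -0.25}, {"x": 0, "y": 0, "z": 0.03, "rx": 0, "ry": 0, "rz": -0.38}, {"x": 0, "y": 0, "z": 0.05, "rx": 0, "ry": 0, "rz": -0.5}, {"x": 0, "y": 0, "z": 0.06, "rx": 0, "ry": 0, "rz": -0.566}])

```text
time_s: 18.95
ee_pos: [0.4761, -0.3501, 0.1676]
orientation: [[-0.315, 0.949, -0.002], [0.949, 0.315, 0.002], [0.002, -0.002, -1.0]]
wrist_force: [-0.2, -0.1, 0.1]
finger_gap: 0.0397
grasp_force: 0.0
```

>>> move_arm(steps=[{"x": 0, "y": 0, "z": 0, "rx": 0, "ry": 0, "rz": 0}, {"x": 0, "y": 0, "z": 0, "rx": 0, "ry": 0, "rz": 0}])

```text
time_s: 19.15
ee_pos: [0.4771, -0.3504, 0.1697]
orientation: [[-0.309, 0.951, -0.0], [0.951, 0.309, 0.0], [0.0, -0.0, -1.0]]
wrist_force: [-0.8, 0.0, 0.3]
finger_gap: 0.0398
grasp_force: 0.0
```

```bash
python3 -c "
from h import *
go(.478,-.35,.104,.316)"
```

```text
now [ 0.4771 -0.3504  0.1697] yaw 0.3138 tilt [-0.  0. -1.] t 19.15 gap 0.03980407609619995 F [-0.8  0.   0.3] j7 0.51
shift [0.0001 0.001  0.0657] rz -0.0022
```

>>> move_arm(steps=[{"x": 0, "y": 0.001, "z": 0.02, "rx": 0, "ry": 0, "rz": -0.002}, {"x": 0, "y": 0.001, "z": 0.04, "rx": 0, "ry": 0, "rz": -0.002}, {"x": 0, "y": 0.001, "z": 0.055, "rx": 0, "ry": 0, "rz": -0.002}, {"x": 0, "y": 0.001, "z": 0.0655, "rx": 0, "ry": 0, "rz": -0.002}, {"x": 0, "y": 0.001, "z": 0.0655, "rx": 0, "ry": 0, "rz": -0.002}])

```text
time_s: 19.65
ee_pos: [0.4779, -0.3499, 0.1037]
orientation: [[-0.312, 0.95, -0.001], [0.95, 0.312, 0.0], [0.001, -0.001, -1.0]]
wrist_force: [-0.9, -0.1, 0.9]
finger_gap: 0.0405
grasp_force: 0.0
```

>>> move_arm(steps=[{"x": 0, "y": 0, "z": 0, "rx": 0, "ry": 0, "rz": 0}, {"x": 0, "y": 0, "z": 0, "rx": 0, "ry": 0, "rz": 0}, {"x": 0, "y": 0, "z": 0, "rx": 0, "ry": 0, "rz": 0}, {"x": 0, "y": 0, "z": 0, "rx": 0, "ry": 0, "rz": 0}, {"x": 0, "y": 0, "z": 0, "rx": 0, "ry": 0, "rz": 0}], hand=0.0, newtons=100)

```text
time_s: 20.15
ee_pos: [0.479, -0.3503, 0.1056]
orientation: [[-0.313, 0.95, 0.002], [0.95, 0.313, -0.001], [-0.002, 0.001, -1.0]]
wrist_force: [0.6, 0.2, 6.3]
finger_gap: 0.0122
grasp_force: 98.8
```

>>> move_arm(steps=[{"x": 0, "y": 0, "z": -0.01, "rx": 0, "ry": 0, "rz": 0}, {"x": 0, "y": 0, "z": -0.03, "rx": 0, "ry": 0, "rz": 0}, {"x": 0, "y": 0, "z": -0.06, "rx": 0, "ry": 0, "rz": 0}, {"x": 0, "y": 0, "z": -0.09, "rx": 0, "ry": 0, "rz": 0}, {"x": 0, "y": 0, "z": -0.11, "rx": 0, "ry": 0, "rz": 0}])

```text
time_s: 20.65
ee_pos: [0.4782, -0.3501, 0.2167]
orientation: [[-0.313, 0.95, 0.001], [0.95, 0.313, -0.0], [-0.001, 0.001, -1.0]]
wrist_force: [-0.3, -0.1, -4.9]
finger_gap: 0.0123
grasp_force: 97.8
```

```bash
python3 - <<'E'
from h import *
go(.576,-.1114,.207,.143)
g=snap('side'); cv2.imwrite('pics/s5.png',cv2.resize(g['pixels'][100:190,270:390,::-1],None,fx=5,fy=5,interpolation=cv2.INTER_CUBIC))
E
```

```text
now [ 0.4782 -0.3501  0.2167] yaw 0.3180 tilt [ 0.001 -0.    -1.   ] t 20.65 gap 0.012298153521170526 F [-0.3 -0.1 -4.9] j7 0.55
shift [0.1961 0.1675 0.0097] rz 0.1750
```

View pics/s5.png

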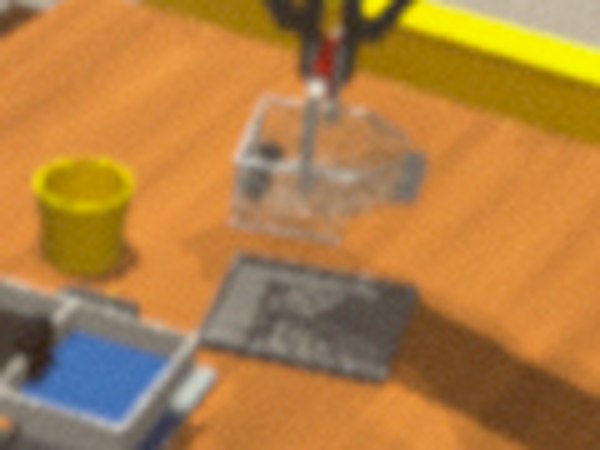

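The crop shows the basket lifted level over its drip tray. The dark balls are at the back (265,165) and the spout points towards the robot (410,175). The blue bay is open.

>>> move_arm(steps=[{"x": 0.01, "y": 0.008, "z": 0, "rx": 0, "ry": 0, "rz": 0}, {"x": 0.028, "y": 0.023, "z": 0, "rx": 0, "ry": 0, "rz": 0}, {"x": 0.048, "y": 0.04, "z": 0, "rx": 0, "ry": 0, "rz": 0}, {"x": 0.068, "y": 0.058, "z": 0, "rx": 0, "ry": 0, "rz": 0}, {"x": 0.088, "y": 0.075, "z": 0, "rx": 0, "ry": 0, "rz": 0}])

```text
time_s: 21.2
ee_pos: [0.5213, -0.2407, 0.2125]
orientation: [[-0.313, 0.95, -0.003], [0.95, 0.313, 0.002], [0.002, -0.002, -1.0]]
wrist_force: [0.3, -0.4, -5.3]
finger_gap: 0.0125
grasp_force: 97.9
```

>>> move_arm(steps=[{"x": 0.022, "y": 0.019, "z": 0, "rx": 0, "ry": 0, "rz": 0.03}, {"x": 0.044, "y": 0.038, "z": 0, "rx": 0, "ry": 0, "rz": 0.07}, {"x": 0.066, "y": 0.057, "z": 0, "rx": 0, "ry": 0, "rz": 0.11}, {"x": 0.088, "y": 0.076, "z": 0.001, "rx": 0, "ry": 0, "rz": 0.15}, {"x": 0.108, "y": 0.0925, "z": 0.003, "rx": 0, "ry": 0, "rz": 0.175}])

```text
time_s: 21.7
ee_pos: [0.5754, -0.1088, 0.2096]
orientation: [[-0.142, 0.99, -0.003], [0.99, 0.142, 0.001], [0.002, -0.002, -1.0]]
wrist_force: [0.6, 0.5, -5.0]
finger_gap: 0.0126
grasp_force: 97.8
```

>>> move_arm(steps=[{"x": 0, "y": 0, "z": 0.002, "rx": 0, "ry": 0, "rz": 0}, {"x": 0, "y": 0, "z": 0.004, "rx": 0, "ry": 0, "rz": 0}, {"x": 0, "y": 0, "z": 0.004, "rx": 0, "ry": 0, "rz": 0}])

```text
time_s: 22.0
ee_pos: [0.5748, -0.1121, 0.2059]
orientation: [[-0.142, 0.99, -0.003], [0.99, 0.142, -0.0], [0.0, -0.003, -1.0]]
wrist_force: [-1.0, 0.2, -5.1]
finger_gap: 0.0125
grasp_force: 97.9
```

```bash
python3 -c "
from h import *
go(.576,-.1114,.207,.143); print(np.round(read_state()['joint_positions'],2))"
```

```text
now [ 0.5748 -0.1121  0.2059] yaw 0.1428 tilt [-0.003 -0.    -1.   ] t 22.0 gap 0.012528651951944044 F [-1.   0.2 -5.1] j7 -0.06
shift [ 0.0005  0.0013 -0.0011] rz -0.0002
[ 0.49  0.51 -0.58  1.7   0.32  1.03 -0.06]
```

>>> move_arm(steps=[{"x": 0, "y": 0.001, "z": -0.002, "rx": -0.03, "ry": 0, "rz": 0}, {"x": 0, "y": 0.001, "z": -0.002, "rx": -0.07, "ry": 0, "rz": 0}, {"x": 0, "y": 0.001, "z": -0.002, "rx": -0.11, "ry": 0, "rz": 0}, {"x": 0, "y": 0.001, "z": -0.002, "rx": -0.14, "ry": 0, "rz": 0}, {"x": 0, "y": 0.001, "z": -0.002, "rx": -0.16, "ry": 0, "rz": 0}])

```text
time_s: 22.5
ee_pos: [0.5758, -0.1128, 0.2089]
orientation: [[-0.141, 0.977, 0.157], [0.99, 0.139, 0.022], [-0.0, 0.159, -0.987]]
wrist_force: [-0.1, -0.7, -5.3]
finger_gap: 0.0121
grasp_force: 97.9
```

>>> move_arm(steps=[{"x": 0, "y": 0, "z": 0, "rx": -0.02, "ry": 0, "rz": 0}, {"x": 0, "y": 0, "z": 0, "rx": -0.04, "ry": 0, "rz": 0}, {"x": 0, "y": 0, "z": 0, "rx": -0.06, "ry": 0, "rz": 0}, {"x": 0, "y": 0, "z": 0, "rx": -0.08, "ry": 0, "rz": 0}, {"x": 0, "y": 0, "z": 0, "rx": -0.1, "ry": 0, "rz": 0}])

```text
time_s: 23.0
ee_pos: [0.5764, -0.1122, 0.2089]
orientation: [[-0.141, 0.957, 0.254], [0.99, 0.137, 0.036], [0.0, 0.257, -0.966]]
wrist_force: [0.3, 0.2, -4.0]
finger_gap: 0.0125
grasp_force: 97.9
```

>>> move_arm(steps=[{"x": 0, "y": 0, "z": 0, "rx": -0.02, "ry": 0, "rz": 0}, {"x": 0, "y": 0, "z": 0, "rx": -0.04, "ry": 0, "rz": 0}, {"x": 0, "y": 0, "z": 0, "rx": -0.06, "ry": 0, "rz": 0}, {"x": 0, "y": 0, "z": 0, "rx": -0.08, "ry": 0, "rz": 0}, {"x": 0, "y": 0, "z": 0, "rx": -0.1, "ry": 0, "rz": 0}])

```text
time_s: 23.5
ee_pos: [0.5763, -0.1122, 0.2089]
orientation: [[-0.141, 0.927, 0.348], [0.99, 0.132, 0.05], [-0.0, 0.352, -0.936]]
wrist_force: [0.1, 0.3, -4.7]
finger_gap: 0.0123
grasp_force: 98.0
```

>>> move_arm(steps=[{"x": 0, "y": 0, "z": 0, "rx": -0.02, "ry": 0, "rz": 0}, {"x": 0, "y": 0, "z": 0, "rx": -0.04, "ry": 0, "rz": 0}, {"x": 0, "y": 0, "z": 0, "rx": -0.06, "ry": 0, "rz": 0}, {"x": 0, "y": 0, "z": 0, "rx": -0.08, "ry": 0, "rz": 0}, {"x": 0, "y": 0, "z": 0, "rx": -0.1, "ry": 0, "rz": 0}])

```text
time_s: 24.0
ee_pos: [0.5764, -0.1122, 0.209]
orientation: [[-0.141, 0.887, 0.439], [0.99, 0.127, 0.063], [-0.0, 0.444, -0.896]]
wrist_force: [-0.3, -0.3, -4.2]
finger_gap: 0.0124
grasp_force: 98.0
```

>>> move_arm(steps=[{"x": 0, "y": 0, "z": 0, "rx": -0.02, "ry": 0, "rz": 0}, {"x": 0, "y": 0, "z": 0, "rx": -0.04, "ry": 0, "rz": 0}, {"x": 0, "y": 0, "z": 0, "rx": -0.06, "ry": 0, "rz": 0}, {"x": 0, "y": 0, "z": 0, "rx": -0.08, "ry": 0, "rz": 0}, {"x": 0, "y": 0, "z": 0, "rx": -0.1, "ry": 0, "rz": 0}])

```text
time_s: 24.5
ee_pos: [0.5762, -0.1119, 0.2089]
orientation: [[-0.141, 0.84, 0.523], [0.99, 0.12, 0.075], [-0.0, 0.529, -0.849]]
wrist_force: [0.5, -0.8, -3.2]
finger_gap: 0.0122
grasp_force: 98.1
```

>>> move_arm(steps=[{"x": 0, "y": 0, "z": 0, "rx": 0, "ry": 0, "rz": 0}, {"x": 0, "y": 0, "z": 0, "rx": 0, "ry": 0, "rz": 0}, {"x": 0, "y": 0, "z": 0, "rx": 0, "ry": 0, "rz": 0}, {"x": 0, "y": 0, "z": 0, "rx": 0, "ry": 0, "rz": 0}, {"x": 0, "y": 0, "z": 0, "rx": 0, "ry": 0, "rz": 0}])

```text
time_s: 25.0
ee_pos: [0.577, -0.1114, 0.2093]
orientation: [[-0.142, 0.84, 0.524], [0.99, 0.121, 0.075], [-0.0, 0.529, -0.848]]
wrist_force: [-0.8, -0.8, -3.9]
finger_gap: 0.0123
grasp_force: 98.1
```

```bash
python3 - <<'E'
from h import *
s=read_state(); print(s['ee_pos'],s['wrist_force'],s['time_s'])
g=snap('side'); cv2.imwrite('pics/s6.png',cv2.resize(g['pixels'][110:220,225:345,::-1],None,fx=5,fy=5,interpolation=cv2.INTER_CUBIC))
E
```

```text
[ 0.57700484 -0.11140255  0.20931375] [-0.83945976 -0.81007438 -3.92635746] 25.0
```

View pics/s6.png

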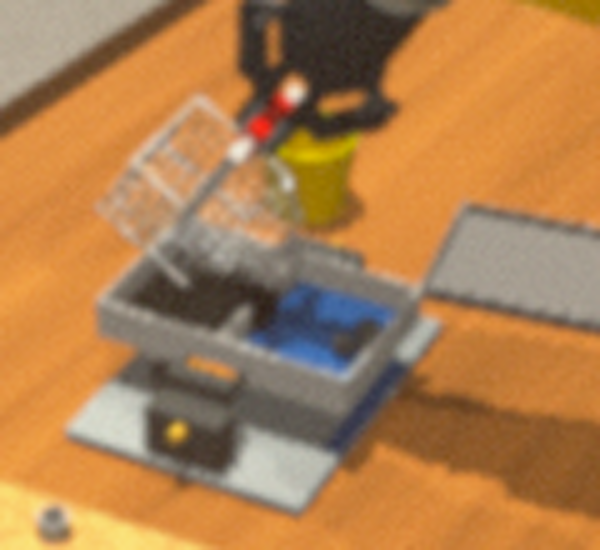

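The crop shows the basket tipped with no balls left in its back. The dark balls lie at the blue bay's front corner (350,335). I'll tip slightly further, then level and return the basket.

>>> move_arm(steps=[{"x": 0, "y": 0, "z": 0, "rx": -0.02, "ry": 0, "rz": 0}, {"x": 0, "y": 0, "z": 0, "rx": -0.04, "ry": 0, "rz": 0}, {"x": 0, "y": 0, "z": 0, "rx": -0.04, "ry": 0, "rz": 0}, {"x": 0, "y": 0, "z": 0, "rx": -0.04, "ry": 0, "rz": 0}, {"x": 0, "y": 0, "z": 0, "rx": -0.04, "ry": 0, "rz": 0}])

```text
time_s: 25.55
ee_pos: [0.5769, -0.1116, 0.2092]
orientation: [[-0.142, 0.818, 0.557], [0.99, 0.118, 0.08], [-0.0, 0.563, -0.827]]
wrist_force: [0.5, -0.0, -4.7]
finger_gap: 0.0128
grasp_force: 98.1
```

```bash
python3 - <<'E'
from h import *
f=snap('side'); im=f['pixels']
# dark blobs over the blue bay in plate frame at ball-centre height .066
th=.143; o=np.array([.568,-.1125])
hsv=cv2.cvtColor(im,cv2.COLOR_RGB2HSV); C=cloud(f); d=C[...,:2]-o
px=d@[np.cos(th),np.sin(th)]; py=d@[-np.sin(th),np.cos(th)]
print(read_state()['wrist_force'])
m=(px>-.1)&(px<-.0)&(abs(py)<.065)&(C[...,2]>.061)&(C[...,2]<.085)&(hsv[...,2]<90)&(hsv[...,1]<140)
N,L,S,ce=cv2.connectedComponentsWithStats(m.astype(np.uint8))
for i in range(1,N):
    if S[i,4]>5: print(S[i,4],ce[i].round(0),'plate xy',px[L==i].mean().round(3),py[L==i].mean().round(3),'z',C[L==i][:,2].mean().round(3),np.ptp(px[L==i]).round(3),np.ptp(py[L==i]).round(3))
E
```

```text
[-1.00083251  0.3729431  -2.94843525]
29 [278. 172.] plate xy -0.006 0.004 z 0.073 0.007 0.04
32 [296. 177.] plate xy -0.077 0.001 z 0.07 0.018 0.038
```

>>> move_arm(steps=[{"x": 0, "y": 0, "z": 0, "rx": 0.04, "ry": 0, "rz": 0}, {"x": 0, "y": 0, "z": 0, "rx": 0.12, "ry": 0, "rz": 0}, {"x": 0, "y": 0, "z": 0, "rx": 0.22, "ry": 0, "rz": 0}, {"x": 0, "y": 0, "z": 0, "rx": 0.34, "ry": 0, "rz": 0}, {"x": 0, "y": 0, "z": 0, "rx": 0.46, "ry": 0, "rz": 0}])

```text
time_s: 26.1
ee_pos: [0.5765, -0.1112, 0.2098]
orientation: [[-0.143, 0.981, 0.131], [0.99, 0.141, 0.021], [0.002, 0.132, -0.991]]
wrist_force: [1.4, -1.2, -4.3]
finger_gap: 0.0125
grasp_force: 98.1
```

>>> move_arm(steps=[{"x": 0, "y": 0, "z": 0, "rx": 0.1, "ry": 0, "rz": 0}, {"x": 0, "y": 0, "z": 0, "rx": 0.143, "ry": 0, "rz": 0}, {"x": 0, "y": 0, "z": 0, "rx": 0.143, "ry": 0, "rz": 0}])

```text
time_s: 26.4
ee_pos: [0.5783, -0.1098, 0.2089]
orientation: [[-0.144, 0.99, -0.006], [0.99, 0.144, 0.002], [0.003, -0.005, -1.0]]
wrist_force: [-0.2, 0.1, -3.8]
finger_gap: 0.0125
grasp_force: 98.1
```

>>> move_arm(steps=[{"x": 0, "y": 0, "z": -0.002, "rx": 0, "ry": 0, "rz": 0}, {"x": 0, "y": 0, "z": -0.006, "rx": 0, "ry": 0, "rz": 0}, {"x": 0, "y": 0, "z": -0.01, "rx": 0, "ry": 0, "rz": 0}])

```text
time_s: 26.7
ee_pos: [0.5765, -0.1119, 0.2198]
orientation: [[-0.142, 0.99, -0.004], [0.99, 0.142, -0.001], [-0.001, -0.005, -1.0]]
wrist_force: [0.9, -0.4, -3.0]
finger_gap: 0.0125
grasp_force: 98.1
```

```bash
python3 -c "
from h import *
go(.479,-.3503,.2167,.318)"
```

```text
now [ 0.5765 -0.1119  0.2198] yaw 0.1426 tilt [-0.004 -0.001 -1.   ] t 26.7 gap 0.012535675066090804 F [ 0.9 -0.4 -3. ] j7 -0.35
shift [-0.2221 -0.1303  0.0038] rz -0.1754
```

>>> move_arm(steps=[{"x": -0.015, "y": -0.009, "z": 0, "rx": 0, "ry": 0, "rz": 0}, {"x": -0.045, "y": -0.027, "z": 0, "rx": 0, "ry": 0, "rz": 0}, {"x": -0.075, "y": -0.044, "z": 0, "rx": 0, "ry": 0, "rz": 0}, {"x": -0.105, "y": -0.062, "z": 0, "rx": 0, "ry": 0, "rz": 0}, {"x": -0.135, "y": -0.079, "z": 0, "rx": 0, "ry": 0, "rz": 0}])

```text
time_s: 27.2
ee_pos: [0.5169, -0.2581, 0.2203]
orientation: [[-0.142, 0.99, -0.004], [0.99, 0.142, -0.002], [-0.001, -0.005, -1.0]]
wrist_force: [1.0, 0.3, -3.1]
finger_gap: 0.0123
grasp_force: 98.1
```

>>> move_arm(steps=[{"x": -0.03, "y": -0.018, "z": 0, "rx": 0, "ry": 0, "rz": -0.05}, {"x": -0.06, "y": -0.035, "z": 0, "rx": 0, "ry": 0, "rz": -0.1}, {"x": -0.08, "y": -0.047, "z": 0, "rx": 0, "ry": 0, "rz": -0.15}, {"x": -0.087, "y": -0.0513, "z": 0, "rx": 0, "ry": 0, "rz": -0.1754}, {"x": -0.087, "y": -0.0513, "z": 0, "rx": -0.004, "ry": 0, "rz": -0.1754}])

```text
time_s: 27.7
ee_pos: [0.4783, -0.3519, 0.22]
orientation: [[-0.31, 0.951, -0.001], [0.951, 0.31, -0.001], [-0.0, -0.001, -1.0]]
wrist_force: [0.1, -0.1, -4.3]
finger_gap: 0.0123
grasp_force: 98.1
```

```bash
python3 -c "
from h import *
go(.479,-.3503,.106,.318)"
```

```text
now [ 0.4783 -0.3519  0.22  ] yaw 0.3150 tilt [-0.001 -0.001 -1.   ] t 27.7 gap 0.01230681442001929 F [ 0.1 -0.1 -4.3] j7 0.22
shift [0.0013 0.0013 0.114 ] rz -0.0030
```

>>> move_arm(steps=[{"x": 0.001, "y": 0.001, "z": 0.025, "rx": 0, "ry": 0, "rz": 0}, {"x": 0.001, "y": 0.001, "z": 0.055, "rx": 0, "ry": 0, "rz": 0}, {"x": 0.001, "y": 0.001, "z": 0.08, "rx": 0, "ry": 0, "rz": 0}, {"x": 0.001, "y": 0.001, "z": 0.095, "rx": 0, "ry": 0, "rz": 0}, {"x": 0.001, "y": 0.001, "z": 0.104, "rx": 0, "ry": 0, "rz": 0}])

```text
time_s: 28.2
ee_pos: [0.48, -0.3479, 0.1153]
orientation: [[-0.313, 0.95, -0.002], [0.95, 0.313, 0.0], [0.001, -0.001, -1.0]]
wrist_force: [-0.3, 0.3, -3.1]
finger_gap: 0.0122
grasp_force: 98.0
```

>>> move_arm(steps=[{"x": 0, "y": 0, "z": 0.003, "rx": 0, "ry": 0, "rz": 0}, {"x": 0, "y": 0, "z": 0.006, "rx": 0, "ry": 0, "rz": 0}, {"x": 0, "y": 0, "z": 0.009, "rx": 0, "ry": 0, "rz": 0}, {"x": 0, "y": 0, "z": 0.01, "rx": 0, "ry": 0, "rz": 0}])

```text
time_s: 28.6
ee_pos: [0.4819, -0.3527, 0.1105]
orientation: [[-0.31, 0.951, 0.003], [0.951, 0.31, -0.009], [-0.009, 0.0, -1.0]]
wrist_force: [-8.3, -13.0, 32.5]
finger_gap: 0.0123
grasp_force: 104.8
```

>>> move_arm(steps=[{"x": 0, "y": 0, "z": 0, "rx": 0, "ry": 0, "rz": 0}, {"x": 0, "y": 0, "z": 0, "rx": 0, "ry": 0, "rz": 0}, {"x": 0, "y": 0, "z": 0, "rx": 0, "ry": 0, "rz": 0}, {"x": 0, "y": 0, "z": 0, "rx": 0, "ry": 0, "rz": 0}], hand=0.04)

```text
time_s: 29.0
ee_pos: [0.4804, -0.3483, 0.1062]
orientation: [[-0.313, 0.95, -0.001], [0.95, 0.313, 0.0], [0.0, -0.001, -1.0]]
wrist_force: [-0.3, 0.1, -0.9]
finger_gap: 0.0397
grasp_force: 0.0
```

>>> move_arm(steps=[{"x": 0, "y": 0, "z": -0.02, "rx": 0, "ry": 0, "rz": 0}, {"x": 0, "y": 0, "z": -0.05, "rx": 0, "ry": 0, "rz": 0}, {"x": 0, "y": 0, "z": -0.09, "rx": 0, "ry": 0, "rz": 0}, {"x": 0, "y": 0, "z": -0.12, "rx": 0, "ry": 0, "rz": 0}])

```text
time_s: 29.4
ee_pos: [0.4807, -0.348, 0.2279]
orientation: [[-0.314, 0.95, -0.0], [0.95, 0.314, 0.0], [0.0, 0.0, -1.0]]
wrist_force: [1.3, -0.5, -0.3]
finger_gap: 0.0403
grasp_force: 0.0
```

```bash
python3 - <<'E'
from h import *
go(.49,.12,.22,0)
f=snap('top'); im=f['pixels']; C=cloud(f); np.savez('t5.npz',**f)
for a,P,ce in blob(f,C,(.42,.7,.0,.27),.010,.03): print('tappet',a,P.mean(0).round(4),*rect(P)[:2])
cv2.imwrite('pics/c6.png',cv2.resize(im[130:250,210:420,::-1],None,fx=3.8,fy=3.8,interpolation=cv2.INTER_CUBIC))
E
```

```text
now [ 0.4807 -0.348   0.2279] yaw 0.3192 tilt [-0.  0. -1.] t 29.4 gap 0.040252365971454276 F [ 1.3 -0.5 -0.3] j7 0.23
shift [0.4415 0.1556 0.0081] rz 0.3192
tappet 47 [0.6336 0.1495 0.0185] [0.6326 0.1496] [0.0224 0.0193]
tappet 59 [0.6179 0.0089 0.0128] [0.6142 0.0088] [0.0602 0.0226]
tappet 45 [0.5827 0.1097 0.0172] [0.582 0.11 ] [0.0217 0.0221]
tappet 8 [0.5167 0.0031 0.0157] [0.5169 0.003 ] [0.0184 0.0036]
tappet 45 [0.4828 0.1229 0.0176] [0.4826 0.1227] [0.0221 0.019 ]
```

View pics/c6.png

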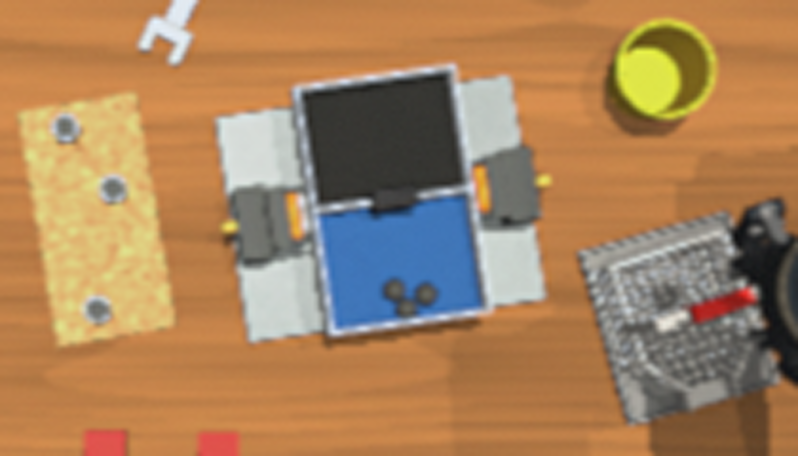

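Three balls lie in the blue bay, at (393,290), (427,293) and (407,308) in the crop. The tappets are untouched, and the gripper partly hides the basket. I'll move over the nearest tappet and check the basket from there.

>>> move_arm(steps=[{"x": 0.0447, "y": 0.015, "z": 0, "rx": 0, "ry": 0, "rz": 0}, {"x": 0.0893, "y": 0.0299, "z": 0, "rx": 0, "ry": 0, "rz": 0}, {"x": 0.134, "y": 0.0449, "z": 0, "rx": 0, "ry": 0, "rz": 0}, {"x": 0.1787, "y": 0.0598, "z": 0, "rx": 0, "ry": 0, "rz": 0}, {"x": 0.2234, "y": 0.0748, "z": 0, "rx": 0, "ry": 0, "rz": 0}])

```text
time_s: 29.95
ee_pos: [0.481, -0.1111, 0.2258]
orientation: [[-0.313, 0.95, -0.001], [0.95, 0.313, 0.0], [0.001, -0.001, -1.0]]
wrist_force: [0.8, -0.2, -0.2]
finger_gap: 0.0403
grasp_force: 0.0
```

>>> move_arm(steps=[{"x": 0.0447, "y": 0.015, "z": 0, "rx": 0, "ry": 0, "rz": 0}, {"x": 0.0893, "y": 0.0299, "z": 0, "rx": 0, "ry": 0, "rz": 0.03}, {"x": 0.134, "y": 0.0449, "z": 0.02, "rx": 0, "ry": 0, "rz": 0.08}, {"x": 0.1787, "y": 0.0598, "z": 0.04, "rx": 0, "ry": 0, "rz": 0.13}, {"x": 0.2234, "y": 0.0748, "z": 0.06, "rx": 0, "ry": 0, "rz": 0.176}])

```text
time_s: 30.45
ee_pos: [0.4821, 0.1211, 0.1666]
orientation: [[-0.14, 0.99, -0.001], [0.99, 0.14, 0.0], [0.0, -0.001, -1.0]]
wrist_force: [0.5, -0.2, -0.1]
finger_gap: 0.0401
grasp_force: 0.0
```

>>> move_arm(steps=[{"x": 0, "y": 0, "z": 0, "rx": 0, "ry": 0, "rz": 0}, {"x": 0, "y": 0, "z": 0, "rx": 0, "ry": 0, "rz": 0}])

```text
time_s: 30.65
ee_pos: [0.4816, 0.1211, 0.167]
orientation: [[-0.147, 0.989, -0.002], [0.989, 0.147, 0.0], [0.0, -0.002, -1.0]]
wrist_force: [0.2, -1.5, 0.4]
finger_gap: 0.0399
grasp_force: 0.0
```

```bash
python3 - <<'E'
from h import *
go(.4826,.1228,.004,.143)
f=snap('top'); im=f['pixels']; C=cloud(f)
a=cv2.resize(im[165:255,345:425,::-1],None,fx=5,fy=5,interpolation=cv2.INTER_CUBIC)
g=snap('side'); b=cv2.resize(g['pixels'][120:210,295:375,::-1],None,fx=5,fy=5,interpolation=cv2.INTER_CUBIC)
cv2.imwrite('pics/c7.png',np.hstack([a,b])[:, :800])
red=cv2.inRange(cv2.cvtColor(im,cv2.COLOR_RGB2HSV),(0,150,80),(6,255,255))>0
for a,P,ce in blob(f,C,(.38,.58,-.5,-.24),.10,.16,None): print('arch',a,P.mean(0).round(4),*rect(P),'ends z',P[P[:,1].argmax()].round(3),P[P[:,1].argmin()].round(3))
for a,P,ce in blob(f,C,(.38,.58,-.5,-.24),.10,.16,red): print('red',a,P.mean(0).round(4),*rect(P))
for a,P,ce in blob(f,C,(.44,.7,.04,.25),.010,.03): print('tappet',a,P.mean(0).round(4),*rect(P)[:2])
E
```

```text
now [0.4816 0.1211 0.167 ] yaw 0.1474 tilt [-0.002  0.    -1.   ] t 30.65 gap 0.03985796702401628 F [ 0.2 -1.5  0.4] j7 -0.85
shift [0.0015 0.0016 0.163 ] rz 0.0044
arch 167 [ 0.4798 -0.3526  0.1313] [ 0.4808 -0.3567] [0.0141 0.106 ] 18.0 ends z [ 0.467 -0.305  0.104] [ 0.493 -0.407  0.122]
red 73 [ 0.481  -0.3555  0.1372] [ 0.4814 -0.3566] [0.0127 0.0467] 17.8
tappet 45 [0.6341 0.1499 0.0178] [0.6333 0.1496] [0.0195 0.0219]
tappet 26 [0.5865 0.1076 0.0191] [0.5871 0.1072] [0.0208 0.012 ]
```

View pics/c7.png

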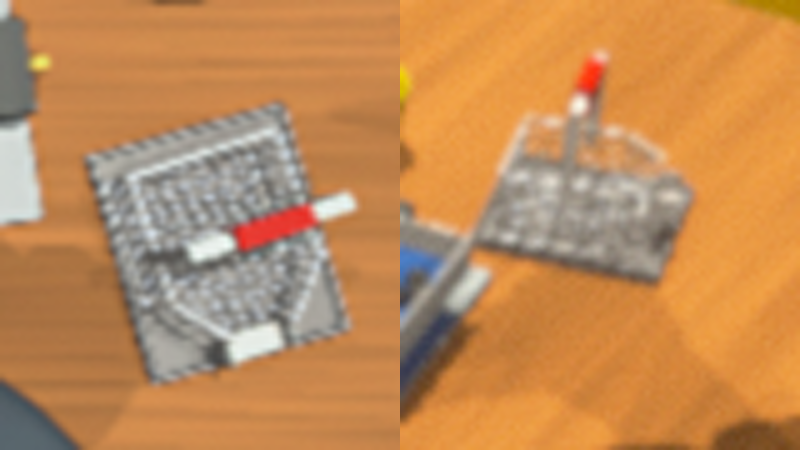

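The view shows an empty basket, but its +y foot is riding on the drip wall: the red grip is 3 mm high and shifted 6 mm in −y. I'll re-seat it after the tappets. First the nearest tappet.

>>> move_arm(steps=[{"x": 0.0015, "y": 0.0016, "z": 0.04, "rx": 0, "ry": 0, "rz": 0.004}, {"x": 0.0015, "y": 0.0016, "z": 0.08, "rx": 0, "ry": 0, "rz": 0.004}, {"x": 0.0015, "y": 0.0016, "z": 0.12, "rx": 0, "ry": 0, "rz": 0.004}, {"x": 0.0015, "y": 0.0016, "z": 0.145, "rx": 0, "ry": 0, "rz": 0.004}, {"x": 0.0015, "y": 0.0016, "z": 0.155, "rx": 0, "ry": 0, "rz": 0.004}])

```text
time_s: 31.25
ee_pos: [0.4831, 0.1184, 0.0105]
orientation: [[-0.135, 0.991, -0.004], [0.991, 0.135, -0.001], [-0.001, -0.004, -1.0]]
wrist_force: [0.3, -0.3, -0.1]
finger_gap: 0.0398
grasp_force: 0.0
```

>>> move_arm(steps=[{"x": 0, "y": 0, "z": 0.004, "rx": 0, "ry": 0, "rz": 0}, {"x": 0, "y": 0, "z": 0.007, "rx": 0, "ry": 0, "rz": 0}, {"x": 0, "y": 0, "z": 0.007, "rx": 0, "ry": 0, "rz": 0}])

```text
time_s: 31.55
ee_pos: [0.4843, 0.1207, 0.0062]
orientation: [[-0.137, 0.991, 0.0], [0.991, 0.137, 0.0], [0.0, 0.0, -1.0]]
wrist_force: [0.0, 0.7, 0.3]
finger_gap: 0.04
grasp_force: 0.0
```

>>> move_arm(steps=[{"x": 0, "y": 0, "z": 0, "rx": 0, "ry": 0, "rz": 0}, {"x": 0, "y": 0, "z": 0, "rx": 0, "ry": 0, "rz": 0}, {"x": 0, "y": 0, "z": 0, "rx": 0, "ry": 0, "rz": 0}, {"x": 0, "y": 0, "z": 0, "rx": 0, "ry": 0, "rz": 0}], hand=0.0, newtons=30)

```text
time_s: 31.95
ee_pos: [0.4842, 0.121, 0.0064]
orientation: [[-0.138, 0.99, 0.001], [0.99, 0.138, -0.0], [-0.0, 0.001, -1.0]]
wrist_force: [-0.6, -1.7, 6.4]
finger_gap: 0.0223
grasp_force: 29.1
```

>>> move_arm(steps=[{"x": 0, "y": 0, "z": -0.01, "rx": 0, "ry": 0, "rz": 0}, {"x": 0, "y": 0, "z": -0.04, "rx": 0, "ry": 0, "rz": 0}, {"x": 0, "y": 0, "z": -0.08, "rx": 0, "ry": 0, "rz": 0}, {"x": 0, "y": 0, "z": -0.12, "rx": 0, "ry": 0, "rz": 0}, {"x": 0, "y": 0, "z": -0.14, "rx": 0, "ry": 0, "rz": 0}])

```text
time_s: 32.45
ee_pos: [0.4842, 0.122, 0.1492]
orientation: [[-0.139, 0.99, 0.002], [0.99, 0.139, 0.001], [0.001, 0.002, -1.0]]
wrist_force: [0.7, -0.4, -1.7]
finger_gap: 0.0224
grasp_force: 29.5
```

```bash
python3 - <<'E'
from h import *
o=np.array([.568,-.1125]);c,s=np.cos(.143),np.sin(.143)
W=lambda x,y:o+np.array([c*x-s*y,s*x+c*y])
for p in((50,40),(50,-40),(60,0)): print(p,W(p[0]/1e3,p[1]/1e3).round(4))
go(*W(.05,-.04),.08,.143)
# drip tray: low-saturation pixels in both views, outline onto z=.012
f=dict(np.load('top0.npz')); hsv=cv2.cvtColor(f['pixels'],cv2.COLOR_RGB2HSV); C=cloud(f)
m=(hsv[...,1]<90)&(C[...,2]>.002)&(C[...,2]<.02)&(C[...,0]>.36)&(C[...,0]<.6)&(C[...,1]>-.48)&(C[...,1]<-.25)
m=cv2.morphologyEx(m.astype(np.uint8),cv2.MORPH_OPEN,np.ones((2,2)))
v,u=np.nonzero(m); P=np.array([world(f,a,b,.010) for a,b in zip(u,v)]); print(len(P),rect(P))
E
```

```text
(50, 40) [ 0.6118 -0.0658]
(50, -40) [ 0.6232 -0.145 ]
(60, 0) [ 0.6274 -0.1039]
now [0.4842 0.122  0.1492] yaw 0.1392 tilt [ 0.002  0.001 -1.   ] t 32.45 gap 0.02237605628197873 F [ 0.7 -0.4 -1.7] j7 -0.88
shift [-0.2838  0.1004  0.0691] rz -0.0038
744 (array([ 0.4719, -0.3631]), array([0.1497, 0.1313]), 15.4)
```

>>> move_arm(steps=[{"x": -0.02, "y": 0.007, "z": 0, "rx": 0, "ry": 0, "rz": 0}, {"x": -0.05, "y": 0.0177, "z": 0, "rx": 0, "ry": 0, "rz": 0}, {"x": -0.085, "y": 0.03, "z": 0, "rx": 0, "ry": 0, "rz": 0}, {"x": -0.12, "y": 0.0424, "z": 0, "rx": 0, "ry": 0, "rz": 0}, {"x": -0.155, "y": 0.0548, "z": 0, "rx": 0, "ry": 0, "rz": 0}])

```text
time_s: 32.95
ee_pos: [0.5597, -0.0263, 0.1463]
orientation: [[-0.138, 0.99, -0.001], [0.99, 0.138, 0.0], [0.0, -0.001, -1.0]]
wrist_force: [1.1, 0.7, 0.3]
finger_gap: 0.0222
grasp_force: 29.5
```

>>> move_arm(steps=[{"x": -0.035, "y": 0.0124, "z": 0, "rx": 0, "ry": 0, "rz": 0}, {"x": -0.07, "y": 0.0248, "z": 0, "rx": 0, "ry": 0, "rz": 0}, {"x": -0.1, "y": 0.0354, "z": 0, "rx": 0, "ry": 0, "rz": 0}, {"x": -0.1288, "y": 0.0456, "z": 0, "rx": 0, "ry": 0, "rz": -0.004}, {"x": -0.1288, "y": 0.0456, "z": 0, "rx": 0, "ry": 0, "rz": -0.004}])

```text
time_s: 33.45
ee_pos: [0.6231, -0.1513, 0.1452]
orientation: [[-0.136, 0.991, -0.001], [0.991, 0.136, -0.001], [-0.001, -0.001, -1.0]]
wrist_force: [0.5, -0.4, -0.6]
finger_gap: 0.0225
grasp_force: 29.5
```

```bash
python3 -c "
from h import *
go(.6232,-.145,.064,.143)"
```

```text
now [ 0.6231 -0.1513  0.1452] yaw 0.1362 tilt [-0.001 -0.001 -1.   ] t 33.45 gap 0.022463785800067942 F [ 0.5 -0.4 -0.6] j7 -0.32
shift [0.0063 0.0011 0.0812] rz -0.0068
```

>>> move_arm(steps=[{"x": 0.003, "y": 0, "z": 0.02, "rx": 0, "ry": 0, "rz": 0}, {"x": 0.003, "y": 0, "z": 0.045, "rx": 0, "ry": 0, "rz": 0}, {"x": 0.003, "y": 0, "z": 0.065, "rx": 0, "ry": 0, "rz": 0}, {"x": 0.003, "y": 0, "z": 0.07, "rx": 0, "ry": 0, "rz": 0}, {"x": 0.003, "y": 0, "z": 0.07, "rx": 0, "ry": 0, "rz": 0}])

```text
time_s: 33.95
ee_pos: [0.6214, -0.1428, 0.0754]
orientation: [[-0.142, 0.99, -0.002], [0.99, 0.142, 0.001], [0.001, -0.002, -1.0]]
wrist_force: [0.9, -0.1, -0.6]
finger_gap: 0.0223
grasp_force: 29.6
```

>>> move_arm(steps=[{"x": 0, "y": 0, "z": 0.004, "rx": 0, "ry": 0, "rz": 0}, {"x": 0, "y": 0, "z": 0.008, "rx": 0, "ry": 0, "rz": 0}, {"x": 0, "y": 0, "z": 0.011, "rx": 0, "ry": 0, "rz": 0}, {"x": 0, "y": 0, "z": 0.011, "rx": 0, "ry": 0, "rz": 0}])

```text
time_s: 34.35
ee_pos: [0.6216, -0.1434, 0.064]
orientation: [[-0.142, 0.99, -0.002], [0.99, 0.142, -0.0], [0.0, -0.002, -1.0]]
wrist_force: [-0.4, -0.3, -0.6]
finger_gap: 0.0221
grasp_force: 29.5
```

>>> move_arm(steps=[{"x": 0, "y": 0, "z": 0, "rx": 0, "ry": 0, "rz": 0}, {"x": 0, "y": 0, "z": 0, "rx": 0, "ry": 0, "rz": 0}, {"x": 0, "y": 0, "z": 0, "rx": 0, "ry": 0, "rz": 0}], hand=0.034)

```text
time_s: 34.65
ee_pos: [0.6219, -0.1433, 0.0644]
orientation: [[-0.142, 0.99, -0.001], [0.99, 0.142, -0.0], [0.0, -0.001, -1.0]]
wrist_force: [0.1, 0.3, 0.0]
finger_gap: 0.034
grasp_force: 0.0
```

>>> move_arm(steps=[{"x": 0, "y": 0, "z": -0.01, "rx": 0, "ry": 0, "rz": 0}, {"x": 0, "y": 0, "z": -0.04, "rx": 0, "ry": 0, "rz": 0}, {"x": 0, "y": 0, "z": -0.08, "rx": 0, "ry": 0, "rz": 0}, {"x": 0, "y": 0, "z": -0.1, "rx": 0, "ry": 0, "rz": 0}])

```text
time_s: 35.05
ee_pos: [0.6231, -0.1425, 0.1682]
orientation: [[-0.142, 0.99, 0.002], [0.99, 0.142, 0.0], [-0.0, 0.002, -1.0]]
wrist_force: [-0.3, -0.1, -0.1]
finger_gap: 0.0344
grasp_force: 0.0
```

```bash
cat >> h.py <<'E'
def tappets(n='top',sv=None):
    f=snap(n,sv); C=cloud(f); d=C[...,:2]-[.568,-.1125]; c,s=np.cos(.143),np.sin(.143)
    px=d@[c,s]; py=d@[-s,c]
    for a,P,ce in blob(f,C,(.42,.7,.04,.25),.010,.03): print('bench tappet',a,P.mean(0).round(4),*rect(P)[:2])
    m=(px>.004)&(px<.095)&(abs(py)<.06)&(C[...,2]>.066)&(C[...,2]<.085)
    N,L,S,ce=cv2.connectedComponentsWithStats(m.astype(np.uint8))
    for i in range(1,N):
        if S[i,4]>8: print('bay',S[i,4],px[L==i].mean().round(4),py[L==i].mean().round(4),'z',np.median(C[L==i][:,2]).round(4))
E
python3 -c "
from h import *
tappets(); tappets('side'); go(.583,.11,.15,.143)"
```

```text
bench tappet 45 [0.634  0.1492 0.0183] [0.634  0.1497] [0.0203 0.0194]
bench tappet 48 [0.5826 0.1101 0.0176] [0.5832 0.1104] [0.022  0.0224]
bay 51 0.0467 -0.0351 z 0.0745
bench tappet 35 [0.6342 0.1526 0.0172] [0.6367 0.1511] [0.0209 0.0256]
bench tappet 38 [0.5827 0.1138 0.0172] [0.5848 0.1116] [0.0209 0.0306]
bay 32 0.0469 -0.0317 z 0.0742
now [ 0.6237 -0.1427  0.1684] yaw 0.1423 tilt [ 0.004 -0.001 -1.   ] t 35.15 gap 0.034023426483707174 F [ 0.5 -0.   0.4] j7 -0.31
shift [ 0.2559 -0.0045  0.0181] rz -0.0007
```

>>> move_arm(steps=[{"x": 0.045, "y": -0.0008, "z": 0, "rx": 0, "ry": 0, "rz": 0}, {"x": 0.09, "y": -0.0016, "z": 0, "rx": 0, "ry": 0, "rz": 0}, {"x": 0.135, "y": -0.0024, "z": 0, "rx": 0, "ry": 0, "rz": 0}, {"x": 0.18, "y": -0.003, "z": 0, "rx": 0, "ry": 0, "rz": 0}, {"x": 0.22, "y": -0.004, "z": 0.01, "rx": 0, "ry": 0, "rz": 0}], hand=0.044)

```text
time_s: 35.65
ee_pos: [0.5865, 0.0764, 0.1551]
orientation: [[-0.143, 0.99, 0.0], [0.99, 0.143, 0.001], [0.001, 0.0, -1.0]]
wrist_force: [0.0, 1.0, -0.2]
finger_gap: 0.0439
grasp_force: 0.0
```

>>> move_arm(steps=[{"x": 0.0255, "y": -0.0005, "z": 0.03, "rx": 0, "ry": 0, "rz": 0}, {"x": 0.0345, "y": -0.0005, "z": 0.07, "rx": 0, "ry": 0, "rz": 0}, {"x": 0.0345, "y": -0.0005, "z": 0.105, "rx": 0, "ry": 0, "rz": 0}, {"x": 0.0345, "y": -0.0005, "z": 0.105, "rx": 0, "ry": 0, "rz": 0}])

```text
time_s: 36.05
ee_pos: [0.5783, 0.107, 0.0452]
orientation: [[-0.143, 0.99, -0.008], [0.99, 0.143, -0.002], [-0.001, -0.009, -1.0]]
wrist_force: [-0.3, -0.3, -0.6]
finger_gap: 0.0441
grasp_force: 0.0
```

```bash
python3 -c "
from h import *
go(.583,.11,.006,.143)"
```

```text
now [0.5783 0.107  0.0452] yaw 0.1437 tilt [-0.008 -0.002 -1.   ] t 36.05 gap 0.04409113404713639 F [-0.3 -0.3 -0.6] j7 -0.87
shift [0.0023 0.0054 0.0391] rz 0.0007
```

>>> move_arm(steps=[{"x": 0.0015, "y": 0, "z": 0.012, "rx": 0, "ry": 0, "rz": 0}, {"x": 0.0015, "y": 0, "z": 0.024, "rx": 0, "ry": 0, "rz": 0}, {"x": 0.0015, "y": 0, "z": 0.034, "rx": 0, "ry": 0, "rz": 0}, {"x": 0.0015, "y": 0, "z": 0.041, "rx": 0, "ry": 0, "rz": 0}, {"x": 0.0015, "y": 0, "z": 0.041, "rx": 0, "ry": 0, "rz": 0}])

```text
time_s: 36.55
ee_pos: [0.5807, 0.1091, 0.0075]
orientation: [[-0.142, 0.99, -0.002], [0.99, 0.142, -0.0], [-0.0, -0.002, -1.0]]
wrist_force: [0.3, -0.3, -0.8]
finger_gap: 0.0439
grasp_force: 0.0
```

>>> move_arm(steps=[{"x": 0, "y": 0, "z": 0, "rx": 0, "ry": 0, "rz": 0}, {"x": 0, "y": 0, "z": 0, "rx": 0, "ry": 0, "rz": 0}, {"x": 0, "y": 0, "z": 0, "rx": 0, "ry": 0, "rz": 0}, {"x": 0, "y": 0, "z": 0, "rx": 0, "ry": 0, "rz": 0}, {"x": 0, "y": 0, "z": 0, "rx": 0, "ry": 0, "rz": 0}], hand=0.0, newtons=30)

```text
time_s: 37.05
ee_pos: [0.5813, 0.1096, 0.0088]
orientation: [[-0.142, 0.99, -0.0], [0.99, 0.142, 0.0], [0.0, -0.0, -1.0]]
wrist_force: [-0.2, -0.3, 7.0]
finger_gap: 0.0221
grasp_force: 29.6
```

>>> move_arm(steps=[{"x": 0, "y": 0, "z": -0.01, "rx": 0, "ry": 0, "rz": 0}, {"x": 0, "y": 0, "z": -0.04, "rx": 0, "ry": 0, "rz": 0}, {"x": 0, "y": 0, "z": -0.08, "rx": 0, "ry": 0, "rz": 0}, {"x": 0, "y": 0, "z": -0.12, "rx": 0, "ry": 0, "rz": 0}, {"x": 0, "y": 0, "z": -0.14, "rx": 0, "ry": 0, "rz": 0}])

```text
time_s: 37.55
ee_pos: [0.5818, 0.1104, 0.152]
orientation: [[-0.142, 0.99, 0.002], [0.99, 0.142, 0.001], [0.001, 0.002, -1.0]]
wrist_force: [0.5, 0.9, -0.2]
finger_gap: 0.0221
grasp_force: 29.5
```

>>> move_arm(steps=[{"x": 0, "y": 0, "z": -0.14, "rx": 0, "ry": 0, "rz": 0}, {"x": 0, "y": 0, "z": 0, "rx": 0, "ry": 0, "rz": 0}])

```text
time_s: 37.75
ee_pos: [0.5869, 0.1133, 0.1596]
orientation: [[-0.141, 0.99, 0.016], [0.99, 0.141, 0.005], [0.003, 0.017, -1.0]]
wrist_force: [2.7, 0.7, -2.2]
finger_gap: 0.022
grasp_force: 29.6
```

```bash
python3 -c "
from h import *
go(.6118,-.0658,.15,.143)"
```

```text
now [0.5869 0.1133 0.1596] yaw 0.1414 tilt [ 0.016  0.005 -1.   ] t 37.75 gap 0.022039171129175996 F [ 2.7  0.7 -2.2] j7 -0.76
shift [-0.1809 -0.0008  0.0091] rz -0.0016
```

>>> move_arm(steps=[{"x": -0.02, "y": 0.0006, "z": 0, "rx": 0, "ry": 0, "rz": 0}, {"x": -0.06, "y": 0.0017, "z": 0, "rx": 0, "ry": 0, "rz": 0}, {"x": -0.1, "y": 0.0028, "z": 0, "rx": 0, "ry": 0, "rz": 0}, {"x": -0.14, "y": 0.0039, "z": 0, "rx": 0, "ry": 0, "rz": 0}, {"x": -0.17, "y": 0.0048, "z": 0, "rx": 0, "ry": 0, "rz": 0}])

```text
time_s: 38.25
ee_pos: [0.6099, -0.0612, 0.1484]
orientation: [[-0.14, 0.99, -0.002], [0.99, 0.14, -0.001], [-0.001, -0.002, -1.0]]
wrist_force: [-0.3, -0.6, -0.9]
finger_gap: 0.0221
grasp_force: 29.7
```

>>> move_arm(steps=[{"x": -0.0083, "y": 0.0002, "z": 0.01, "rx": 0, "ry": 0, "rz": 0}, {"x": -0.0083, "y": 0.0002, "z": 0.035, "rx": 0, "ry": 0, "rz": 0}, {"x": -0.0083, "y": 0.0002, "z": 0.06, "rx": 0, "ry": 0, "rz": 0}, {"x": -0.0083, "y": 0.0002, "z": 0.07, "rx": 0, "ry": 0, "rz": 0}, {"x": -0.0083, "y": 0.0002, "z": 0.07, "rx": 0, "ry": 0, "rz": 0}])

```text
time_s: 38.75
ee_pos: [0.6103, -0.0658, 0.0771]
orientation: [[-0.143, 0.99, -0.004], [0.99, 0.143, 0.0], [0.001, -0.004, -1.0]]
wrist_force: [0.1, 1.0, -0.9]
finger_gap: 0.022
grasp_force: 29.7
```

```bash
python3 -c "
from h import *
go(.6118,-.0658,.066,.143)"
```

```text
now [ 0.6103 -0.0658  0.0771] yaw 0.1433 tilt [-0.004  0.    -1.   ] t 38.75 gap 0.022044188531940154 F [ 0.1  1.  -0.9] j7 -0.53
shift [-0.0002  0.0015  0.0111] rz 0.0003
```

>>> move_arm(steps=[{"x": 0, "y": 0, "z": 0.004, "rx": 0, "ry": 0, "rz": 0}, {"x": 0, "y": 0, "z": 0.008, "rx": 0, "ry": 0, "rz": 0}, {"x": 0, "y": 0, "z": 0.012, "rx": 0, "ry": 0, "rz": 0}, {"x": 0, "y": 0, "z": 0.012, "rx": 0, "ry": 0, "rz": 0}])

```text
time_s: 39.15
ee_pos: [0.6116, -0.0662, 0.0664]
orientation: [[-0.142, 0.99, -0.001], [0.99, 0.142, 0.0], [0.0, -0.001, -1.0]]
wrist_force: [-0.7, -0.3, 0.2]
finger_gap: 0.0224
grasp_force: 29.7
```

>>> move_arm(steps=[{"x": 0, "y": 0, "z": 0, "rx": 0, "ry": 0, "rz": 0}, {"x": 0, "y": 0, "z": 0, "rx": 0, "ry": 0, "rz": 0}, {"x": 0, "y": 0, "z": 0, "rx": 0, "ry": 0, "rz": 0}], hand=0.034)

```text
time_s: 39.45
ee_pos: [0.6112, -0.0664, 0.0663]
orientation: [[-0.142, 0.99, -0.001], [0.99, 0.142, -0.0], [0.0, -0.001, -1.0]]
wrist_force: [-0.6, -0.4, 0.4]
finger_gap: 0.0341
grasp_force: 0.0
```

>>> move_arm(steps=[{"x": 0, "y": 0, "z": -0.01, "rx": 0, "ry": 0, "rz": 0}, {"x": 0, "y": 0, "z": -0.04, "rx": 0, "ry": 0, "rz": 0}, {"x": 0, "y": 0, "z": -0.08, "rx": 0, "ry": 0, "rz": 0}, {"x": 0, "y": 0, "z": -0.1, "rx": 0, "ry": 0, "rz": 0}, {"x": 0, "y": 0, "z": -0.1, "rx": 0, "ry": 0, "rz": 0}])

```text
time_s: 39.95
ee_pos: [0.613, -0.0656, 0.1702]
orientation: [[-0.142, 0.99, 0.004], [0.99, 0.142, 0.0], [-0.001, 0.004, -1.0]]
wrist_force: [0.6, 0.6, -1.0]
finger_gap: 0.0341
grasp_force: 0.0
```

```bash
python3 -c "
from h import *
tappets(); tappets('side'); go(.634,.1497,.15,.143)"
```

```text
bench tappet 46 [0.6342 0.1493 0.0184] [0.6339 0.1481] [0.0199 0.0222]
bay 24 0.0449 0.0456 z 0.0748
bench tappet 37 [0.6342 0.1533 0.0171] [0.6354 0.1522] [0.023  0.0244]
bay 31 0.0466 -0.0298 z 0.0755
bay 23 0.0478 0.0424 z 0.0765
now [ 0.6114 -0.0665  0.1668] yaw 0.1420 tilt [-0. -0. -1.] t 40.05 gap 0.033898464073657604 F [ 0.4 -0.7  0.5] j7 -0.44
shift [0.2108 0.053  0.0167] rz -0.0010
```

>>> move_arm(steps=[{"x": 0.044, "y": 0.011, "z": 0, "rx": 0, "ry": 0, "rz": 0}, {"x": 0.088, "y": 0.022, "z": 0, "rx": 0, "ry": 0, "rz": 0}, {"x": 0.132, "y": 0.033, "z": 0, "rx": 0, "ry": 0, "rz": 0}, {"x": 0.176, "y": 0.044, "z": 0, "rx": 0, "ry": 0, "rz": 0}, {"x": 0.2105, "y": 0.053, "z": 0.01, "rx": 0, "ry": 0, "rz": 0}], hand=0.044)

```text
time_s: 40.55
ee_pos: [0.6337, 0.1529, 0.1561]
orientation: [[-0.144, 0.99, -0.001], [0.99, 0.144, 0.001], [0.001, -0.001, -1.0]]
wrist_force: [0.5, 0.0, -0.4]
finger_gap: 0.044
grasp_force: 0.0
```

>>> move_arm(steps=[{"x": 0, "y": 0, "z": 0.03, "rx": 0, "ry": 0, "rz": 0}, {"x": 0, "y": 0, "z": 0.065, "rx": 0, "ry": 0, "rz": 0}, {"x": 0, "y": 0, "z": 0.1, "rx": 0, "ry": 0, "rz": 0}, {"x": 0, "y": 0, "z": 0.11, "rx": 0, "ry": 0, "rz": 0}, {"x": 0, "y": 0, "z": 0.11, "rx": 0, "ry": 0, "rz": 0}])

```text
time_s: 41.05
ee_pos: [0.6326, 0.149, 0.0442]
orientation: [[-0.142, 0.99, -0.005], [0.99, 0.142, -0.001], [-0.0, -0.005, -1.0]]
wrist_force: [-0.3, -0.7, 0.2]
finger_gap: 0.044
grasp_force: 0.0
```

```bash
python3 -c "
from h import *
go(.634,.1493,.007,.143)"
```

```text
now [0.6326 0.149  0.0442] yaw 0.1427 tilt [-0.005 -0.001 -1.   ] t 41.05 gap 0.043982171772996764 F [-0.3 -0.7  0.2] j7 -0.84
shift [0.0001 0.0016 0.0372] rz -0.0003
```

>>> move_arm(steps=[{"x": 0, "y": 0, "z": 0.012, "rx": 0, "ry": 0, "rz": 0}, {"x": 0, "y": 0, "z": 0.024, "rx": 0, "ry": 0, "rz": 0}, {"x": 0, "y": 0, "z": 0.034, "rx": 0, "ry": 0, "rz": 0}, {"x": 0, "y": 0, "z": 0.039, "rx": 0, "ry": 0, "rz": 0}, {"x": 0, "y": 0, "z": 0.039, "rx": 0, "ry": 0, "rz": 0}])

```text
time_s: 41.55
ee_pos: [0.6334, 0.1493, 0.0064]
orientation: [[-0.142, 0.99, -0.002], [0.99, 0.142, -0.0], [-0.0, -0.002, -1.0]]
wrist_force: [-0.5, 0.0, -0.5]
finger_gap: 0.044
grasp_force: 0.0
```

>>> move_arm(steps=[{"x": 0, "y": 0, "z": 0, "rx": 0, "ry": 0, "rz": 0}, {"x": 0, "y": 0, "z": 0, "rx": 0, "ry": 0, "rz": 0}, {"x": 0, "y": 0, "z": 0, "rx": 0, "ry": 0, "rz": 0}, {"x": 0, "y": 0, "z": 0, "rx": 0, "ry": 0, "rz": 0}, {"x": 0, "y": 0, "z": 0, "rx": 0, "ry": 0, "rz": 0}], hand=0.0, newtons=30)

```text
time_s: 42.05
ee_pos: [0.6341, 0.1498, 0.0077]
orientation: [[-0.142, 0.99, -0.0], [0.99, 0.142, 0.0], [0.0, -0.0, -1.0]]
wrist_force: [0.7, -1.0, 4.3]
finger_gap: 0.0225
grasp_force: 29.7
```

>>> move_arm(steps=[{"x": 0, "y": 0, "z": -0.01, "rx": 0, "ry": 0, "rz": 0}, {"x": 0, "y": 0, "z": -0.04, "rx": 0, "ry": 0, "rz": 0}, {"x": 0, "y": 0, "z": -0.08, "rx": 0, "ry": 0, "rz": 0}, {"x": 0, "y": 0, "z": -0.12, "rx": 0, "ry": 0, "rz": 0}, {"x": 0, "y": 0, "z": -0.14, "rx": 0, "ry": 0, "rz": 0}])

```text
time_s: 42.55
ee_pos: [0.6346, 0.1505, 0.1512]
orientation: [[-0.142, 0.99, 0.002], [0.99, 0.142, 0.002], [0.001, 0.002, -1.0]]
wrist_force: [0.5, 0.3, -0.8]
finger_gap: 0.0225
grasp_force: 29.5
```

>>> move_arm(steps=[{"x": -0.02, "y": -0.0034, "z": 0, "rx": 0, "ry": 0, "rz": 0}, {"x": -0.05, "y": -0.0084, "z": 0, "rx": 0, "ry": 0, "rz": 0}, {"x": -0.085, "y": -0.0143, "z": 0, "rx": 0, "ry": 0, "rz": 0}, {"x": -0.12, "y": -0.02, "z": 0, "rx": 0, "ry": 0, "rz": 0}, {"x": -0.15, "y": -0.025, "z": 0, "rx": 0, "ry": 0, "rz": 0}])

```text
time_s: 43.05
ee_pos: [0.6301, -0.0048, 0.1475]
orientation: [[-0.141, 0.99, -0.002], [0.99, 0.141, -0.001], [-0.001, -0.002, -1.0]]
wrist_force: [-0.3, -0.2, -0.6]
finger_gap: 0.0224
grasp_force: 29.5
```

>>> move_arm(steps=[{"x": -0.03, "y": -0.005, "z": 0, "rx": 0, "ry": 0, "rz": 0}, {"x": -0.06, "y": -0.0101, "z": 0, "rx": 0, "ry": 0, "rz": 0}, {"x": -0.085, "y": -0.0143, "z": 0, "rx": 0, "ry": 0, "rz": 0}, {"x": -0.0996, "y": -0.0169, "z": 0, "rx": 0, "ry": 0, "rz": 0}, {"x": -0.0996, "y": -0.0169, "z": 0, "rx": 0, "ry": 0, "rz": 0}])

```text
time_s: 43.55
ee_pos: [0.6276, -0.106, 0.147]
orientation: [[-0.138, 0.99, -0.002], [0.99, 0.138, -0.001], [-0.001, -0.002, -1.0]]
wrist_force: [-0.4, -0.2, -0.3]
finger_gap: 0.0222
grasp_force: 29.5
```

```bash
python3 -c "
from h import *
go(.6274,-.1039,.066,.143); tappets('side')"
```

```text
now [ 0.6276 -0.106   0.147 ] yaw 0.1388 tilt [-0.002 -0.001 -1.   ] t 43.55 gap 0.022248591150572705 F [-0.4 -0.2 -0.3] j7 -0.38
shift [0.0021 0.0003 0.081 ] rz -0.0042
bay 33 0.0465 -0.0297 z 0.0739
bay 23 0.0484 0.0429 z 0.0756
```

>>> move_arm(steps=[{"x": 0.001, "y": 0, "z": 0.015, "rx": 0, "ry": 0, "rz": 0}, {"x": 0.001, "y": 0, "z": 0.04, "rx": 0, "ry": 0, "rz": 0}, {"x": 0.001, "y": 0, "z": 0.062, "rx": 0, "ry": 0, "rz": 0}, {"x": 0.001, "y": 0, "z": 0.07, "rx": 0, "ry": 0, "rz": 0}, {"x": 0.001, "y": 0, "z": 0.07, "rx": 0, "ry": 0, "rz": 0}])

```text
time_s: 44.1
ee_pos: [0.6269, -0.1009, 0.0757]
orientation: [[-0.144, 0.99, -0.004], [0.99, 0.144, 0.001], [0.001, -0.003, -1.0]]
wrist_force: [-1.2, 0.3, -0.0]
finger_gap: 0.0225
grasp_force: 29.5
```

>>> move_arm(steps=[{"x": 0, "y": 0, "z": 0.004, "rx": 0, "ry": 0, "rz": 0}, {"x": 0, "y": 0, "z": 0.008, "rx": 0, "ry": 0, "rz": 0}, {"x": 0, "y": 0, "z": 0.0115, "rx": 0, "ry": 0, "rz": 0}, {"x": 0, "y": 0, "z": 0.0115, "rx": 0, "ry": 0, "rz": 0}])

```text
time_s: 44.5
ee_pos: [0.6275, -0.1026, 0.0655]
orientation: [[-0.142, 0.99, -0.001], [0.99, 0.142, -0.0], [0.0, -0.001, -1.0]]
wrist_force: [0.5, 0.5, -0.2]
finger_gap: 0.0221
grasp_force: 29.5
```

>>> move_arm(steps=[{"x": 0, "y": 0, "z": 0, "rx": 0, "ry": 0, "rz": 0}, {"x": 0, "y": 0, "z": 0, "rx": 0, "ry": 0, "rz": 0}, {"x": 0, "y": 0, "z": 0, "rx": 0, "ry": 0, "rz": 0}], hand=0.032)

```text
time_s: 44.8
ee_pos: [0.6278, -0.1025, 0.0659]
orientation: [[-0.142, 0.99, -0.001], [0.99, 0.142, -0.0], [0.0, -0.001, -1.0]]
wrist_force: [-0.5, 0.0, 0.2]
finger_gap: 0.0324
grasp_force: 0.0
```

>>> move_arm(steps=[{"x": 0, "y": 0, "z": -0.01, "rx": 0, "ry": 0, "rz": 0}, {"x": 0, "y": 0, "z": -0.04, "rx": 0, "ry": 0, "rz": 0}, {"x": 0, "y": 0, "z": -0.08, "rx": 0, "ry": 0, "rz": 0}, {"x": 0, "y": 0, "z": -0.12, "rx": 0, "ry": 0, "rz": 0}, {"x": 0, "y": 0, "z": -0.16, "rx": 0, "ry": 0, "rz": 0}])

```text
time_s: 45.3
ee_pos: [0.6276, -0.1022, 0.2281]
orientation: [[-0.142, 0.99, -0.001], [0.99, 0.142, 0.0], [0.001, -0.001, -1.0]]
wrist_force: [1.3, -0.8, -0.1]
finger_gap: 0.0321
grasp_force: 0.0
```

```bash
python3 - <<'E'
from h import *
tappets('side'); tappets()
f=snap('top'); C=cloud(f); hsv=cv2.cvtColor(f['pixels'],cv2.COLOR_RGB2HSV)
red=cv2.inRange(hsv,(0,150,80),(6,255,255))>0
for a,P,ce in blob(f,C,(.38,.58,-.5,-.24),.10,.16,red): print('red',a,P.mean(0).round(4),*rect(P))
go(.4810,-.356,.23,.315)
E
```

```text
bay 40 0.0473 -0.0336 z 0.0731
bay 57 0.0541 0.0231 z 0.0758
bay 49 0.0588 0.002 z 0.0738
bay 51 0.0478 0.041 z 0.0747
now [ 0.6292 -0.1017  0.2294] yaw 0.1424 tilt [ 0.004 -0.    -1.   ] t 45.45 gap 0.03206268221118004 F [ 0.1 -0.2 -0.5] j7 -0.32
shift [-0.2307 -0.1828 -0.0011] rz -0.1726
```

>>> move_arm(steps=[{"x": -0.03, "y": -0.0238, "z": 0, "rx": 0, "ry": 0, "rz": 0}, {"x": -0.06, "y": -0.0475, "z": 0, "rx": 0, "ry": 0, "rz": 0}, {"x": -0.09, "y": -0.0713, "z": 0, "rx": 0, "ry": 0, "rz": 0}, {"x": -0.12, "y": -0.0951, "z": 0, "rx": 0, "ry": 0, "rz": 0}, {"x": -0.15, "y": -0.1189, "z": 0, "rx": 0, "ry": 0, "rz": 0}], hand=0.04)

```text
time_s: 45.95
ee_pos: [0.53, -0.269, 0.2252]
orientation: [[-0.142, 0.99, -0.002], [0.99, 0.142, 0.0], [0.001, -0.002, -1.0]]
wrist_force: [0.4, -1.3, 0.5]
finger_gap: 0.0398
grasp_force: 0.0
```

>>> move_arm(steps=[{"x": -0.03, "y": -0.0238, "z": 0, "rx": 0, "ry": 0, "rz": -0.05}, {"x": -0.06, "y": -0.0475, "z": 0, "rx": 0, "ry": 0, "rz": -0.11}, {"x": -0.0807, "y": -0.0639, "z": 0, "rx": 0, "ry": 0, "rz": -0.1726}, {"x": -0.0807, "y": -0.0639, "z": 0.03, "rx": 0, "ry": 0, "rz": -0.1726}, {"x": -0.0807, "y": -0.0639, "z": 0.06, "rx": 0, "ry": 0, "rz": -0.1726}])

```text
time_s: 46.45
ee_pos: [0.4786, -0.358, 0.1649]
orientation: [[-0.307, 0.952, -0.001], [0.952, 0.307, -0.0], [0.0, -0.001, -1.0]]
wrist_force: [0.2, 0.1, -0.2]
finger_gap: 0.0404
grasp_force: 0.0
```

>>> move_arm(steps=[{"x": 0, "y": 0, "z": 0, "rx": 0, "ry": 0, "rz": 0}, {"x": 0, "y": 0, "z": 0, "rx": 0, "ry": 0, "rz": 0}])

```text
time_s: 46.65
ee_pos: [0.4794, -0.3564, 0.166]
orientation: [[-0.31, 0.951, -0.002], [0.951, 0.31, 0.001], [0.002, -0.002, -1.0]]
wrist_force: [0.0, 0.4, 0.1]
finger_gap: 0.0399
grasp_force: 0.0
```

```bash
python3 - <<'E'
from h import *
go(.4810,-.356,.108,.315)
g=snap('side'); D=cloud(g); hg=cv2.cvtColor(g['pixels'],cv2.COLOR_RGB2HSV); red=cv2.inRange(hg,(0,150,80),(6,255,255))>0
for a,P,ce in blob(g,D,(.38,.58,-.5,-.24),.08,.17,red): print('red side',a,P.mean(0).round(4),P.max(0),*rect(P))
tappets()
E
```

```text
now [ 0.4794 -0.3564  0.166 ] yaw 0.3155 tilt [-0.002  0.001 -1.   ] t 46.65 gap 0.03993354861460043 F [0.  0.4 0.1] j7 0.21
shift [-0.0002  0.0017  0.0579] rz 0.0005
red side 15 [ 0.4758 -0.3486  0.138 ] [ 0.48674723 -0.33168501  0.14261586] [ 0.4772 -0.3513] [0.0079 0.0414] 18.8
bay 50 0.0587 0.0025 z 0.0753
bay 50 0.0467 -0.0348 z 0.0747
bay 52 0.0478 0.0413 z 0.0753
```

>>> move_arm(steps=[{"x": 0, "y": 0.001, "z": 0.02, "rx": 0, "ry": 0, "rz": 0}, {"x": 0, "y": 0.001, "z": 0.04, "rx": 0, "ry": 0, "rz": 0}, {"x": 0, "y": 0.001, "z": 0.054, "rx": 0, "ry": 0, "rz": 0}, {"x": 0, "y": 0.001, "z": 0.057, "rx": 0, "ry": 0, "rz": 0}, {"x": 0, "y": 0.001, "z": 0.057, "rx": 0, "ry": 0, "rz": 0}])

```text
time_s: 47.25
ee_pos: [0.4807, -0.3564, 0.1093]
orientation: [[-0.31, 0.951, -0.001], [0.951, 0.31, -0.0], [0.0, -0.001, -1.0]]
wrist_force: [-0.5, -0.6, 0.6]
finger_gap: 0.0399
grasp_force: 0.0
```

>>> move_arm(steps=[{"x": 0, "y": 0, "z": 0, "rx": 0, "ry": 0, "rz": 0}, {"x": 0, "y": 0, "z": 0, "rx": 0, "ry": 0, "rz": 0}, {"x": 0, "y": 0, "z": 0, "rx": 0, "ry": 0, "rz": 0}, {"x": 0, "y": 0, "z": 0, "rx": 0, "ry": 0, "rz": 0}, {"x": 0, "y": 0, "z": 0, "rx": 0, "ry": 0, "rz": 0}], hand=0.0, newtons=80)

```text
time_s: 47.75
ee_pos: [0.4814, -0.3566, 0.1099]
orientation: [[-0.31, 0.951, 0.001], [0.951, 0.31, -0.001], [-0.001, 0.001, -1.0]]
wrist_force: [0.3, 0.7, 7.1]
finger_gap: 0.0128
grasp_force: 78.4
```

>>> move_arm(steps=[{"x": 0, "y": 0, "z": -0.01, "rx": 0, "ry": 0, "rz": 0}, {"x": 0, "y": 0, "z": -0.03, "rx": 0, "ry": 0, "rz": 0}, {"x": -0.004, "y": -0.004, "z": -0.04, "rx": 0, "ry": 0, "rz": 0.01}, {"x": -0.009, "y": -0.008, "z": -0.04, "rx": 0, "ry": 0, "rz": 0.03}, {"x": -0.0125, "y": -0.011, "z": -0.04, "rx": 0, "ry": 0, "rz": 0.04}])

```text
time_s: 48.25
ee_pos: [0.4729, -0.373, 0.1484]
orientation: [[-0.269, 0.963, -0.002], [0.963, 0.269, -0.001], [-0.0, -0.002, -1.0]]
wrist_force: [-1.0, 0.3, -4.8]
finger_gap: 0.0124
grasp_force: 78.3
```

```bash
python3 - <<'E'
from h import *
s=read_state(); print(s['ee_pos'],s['wrist_force'],s['finger_gap'])
f=snap('top'); g=snap('side')
a=cv2.resize(f['pixels'][165:255,345:425,::-1],None,fx=5,fy=5,interpolation=cv2.INTER_CUBIC)
b=cv2.resize(g['pixels'][105:195,295:375,::-1],None,fx=5,fy=5,interpolation=cv2.INTER_CUBIC)
cv2.imwrite('pics/c8.png',np.hstack([a,b]))
E
```

```text
[ 0.47288782 -0.37300095  0.14840103] [-1.03711109  0.34252701 -4.79282617] 0.012449578765950558
```

View pics/c8.png

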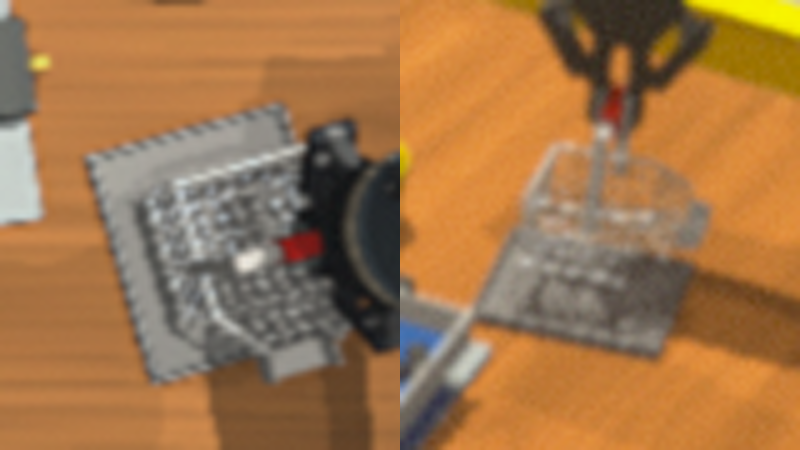

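```bash
python3 - <<'E'
from h import *
f=dict(np.load('top0.npz'))
a=world(f,255+525/4.5-.4,125+345/4.5-.4,.060); a2=world(f,255+655/4.5-.4,125+300/4.5-.4,.060)
print('rim before',a.round(4),a2.round(4),'minus origin',(a[:2]-[.478,-.35]).round(4))
b=world(f,345+178/5-.4,165+183/5-.4,.101); b2=world(f,345+305/5-.4,165+148/5-.4,.101); print('now',b.round(4),b2.round(4),'dir',np.arctan2(-(b-b2)[0],(b-b2)[1]))
f=snap('top'); C=cloud(f)
print('depth rim', C[200:204,378:384,2].round(3))
g=snap('side'); D=cloud(g)
# side: lateral tilt from arch foot / back rim heights
for z in (.09,): 
    for a,P,ce in blob(f,C,(.38,.6,-.5,-.24),.085,.115,None,10): print(a,P.mean(0).round(3),*rect(P))
    for a,P,ce in blob(g,D,(.38,.6,-.5,-.24),.085,.115,None,10): print('s',a,P.mean(0).round(3),*rect(P))
E
```

```text
rim before [ 0.5103 -0.2941  0.06  ] [ 0.5409 -0.3835  0.06  ] minus origin [0.0323 0.0559]
now [ 0.5083 -0.3104  0.101 ] [ 0.5291 -0.3868  0.101 ] dir 0.26597665488739364
depth rim [[ 0.003  0.004  0.006  0.005 -0.002 -0.002]
 [ 0.005  0.005  0.104  0.11   0.105  0.108]
 [ 0.085  0.094  0.107  0.108  0.006  0.008]
 [ 0.003  0.092  0.106  0.101  0.055  0.062]]
141 [ 0.464 -0.336  0.101] [ 0.4638 -0.3407] [0.0739 0.1408] 83.7
15 [ 0.416 -0.407  0.096] [ 0.4137 -0.4066] [0.0066 0.0237] 85.3
s 52 [ 0.456 -0.413  0.096] [ 0.446  -0.4158] [0.0271 0.0905] 85.5
s 42 [ 0.517 -0.354  0.099] [ 0.5142 -0.355 ] [0.0259 0.1079] 9.3
s 80 [ 0.438 -0.335  0.099] [ 0.4365 -0.3342] [0.1133 0.0272] 31.2
```

The crop shows the basket hanging over the tray, clear of its walls and near level, with the tray's left corner at (88,155). I'll adjust a few mm and lower gently, watching the force.

>>> move_arm(steps=[{"x": 0.003, "y": 0, "z": 0.005, "rx": 0, "ry": -0.02, "rz": 0}, {"x": 0.0065, "y": 0, "z": 0.015, "rx": 0, "ry": -0.04, "rz": 0}, {"x": 0.0065, "y": 0, "z": 0.023, "rx": 0, "ry": -0.04, "rz": 0}, {"x": 0.0065, "y": 0, "z": 0.028, "rx": 0, "ry": -0.04, "rz": 0}, {"x": 0.0065, "y": 0, "z": 0.03, "rx": 0, "ry": -0.04, "rz": 0}])

```text
time_s: 48.95
ee_pos: [0.4719, -0.3655, 0.1181]
orientation: [[-0.271, 0.962, 0.009], [0.962, 0.271, -0.038], [-0.039, -0.002, -0.999]]
wrist_force: [-0.3, 0.5, -3.8]
finger_gap: 0.0128
grasp_force: 78.3
```

>>> move_arm(steps=[{"x": 0, "y": 0, "z": 0.002, "rx": 0, "ry": 0, "rz": 0}, {"x": 0, "y": 0, "z": 0.004, "rx": 0, "ry": 0, "rz": 0}, {"x": 0, "y": 0, "z": 0.004, "rx": 0, "ry": 0, "rz": 0}])

```text
time_s: 49.25
ee_pos: [0.4721, -0.3658, 0.1147]
orientation: [[-0.271, 0.963, 0.01], [0.962, 0.271, -0.038], [-0.039, -0.001, -0.999]]
wrist_force: [-0.3, 0.1, -2.9]
finger_gap: 0.0126
grasp_force: 78.3
```

>>> move_arm(steps=[{"x": 0, "y": 0, "z": 0.002, "rx": 0, "ry": 0, "rz": 0}, {"x": 0, "y": 0, "z": 0.004, "rx": 0, "ry": 0, "rz": 0}, {"x": 0, "y": 0, "z": 0.004, "rx": 0, "ry": 0, "rz": 0}])

```text
time_s: 49.55
ee_pos: [0.472, -0.3658, 0.1106]
orientation: [[-0.271, 0.962, 0.009], [0.962, 0.271, -0.038], [-0.039, -0.002, -0.999]]
wrist_force: [-0.5, 0.4, -4.4]
finger_gap: 0.0129
grasp_force: 78.3
```

>>> move_arm(steps=[{"x": 0, "y": 0, "z": 0.001, "rx": 0, "ry": 0, "rz": 0}, {"x": 0, "y": 0, "z": 0.002, "rx": 0, "ry": 0, "rz": 0}, {"x": 0, "y": 0, "z": 0.003, "rx": 0, "ry": 0, "rz": 0}])

```text
time_s: 49.85
ee_pos: [0.4724, -0.3658, 0.108]
orientation: [[-0.271, 0.962, 0.01], [0.962, 0.272, -0.038], [-0.04, -0.001, -0.999]]
wrist_force: [-1.5, 2.9, 7.2]
finger_gap: 0.0126
grasp_force: 80.0
```

>>> move_arm(steps=[{"x": 0, "y": 0, "z": 0, "rx": 0, "ry": 0, "rz": 0}, {"x": 0, "y": 0, "z": 0, "rx": 0, "ry": 0, "rz": 0}, {"x": 0, "y": 0, "z": 0, "rx": 0, "ry": 0, "rz": 0}], hand=0.04)

```text
time_s: 50.15
ee_pos: [0.4724, -0.366, 0.1081]
orientation: [[-0.271, 0.962, 0.01], [0.962, 0.271, -0.039], [-0.04, -0.001, -0.999]]
wrist_force: [-0.6, -0.3, 0.2]
finger_gap: 0.0399
grasp_force: 0.0
```

>>> move_arm(steps=[{"x": 0, "y": 0, "z": -0.02, "rx": 0, "ry": 0.04, "rz": 0}, {"x": 0, "y": 0, "z": -0.05, "rx": 0, "ry": 0.04, "rz": 0}, {"x": 0, "y": 0, "z": -0.09, "rx": 0, "ry": 0.04, "rz": 0}, {"x": 0, "y": 0, "z": -0.12, "rx": 0, "ry": 0.04, "rz": 0}, {"x": 0, "y": 0, "z": -0.12, "rx": 0, "ry": 0.04, "rz": 0}])

```text
time_s: 50.65
ee_pos: [0.4732, -0.3612, 0.2322]
orientation: [[-0.272, 0.962, 0.004], [0.962, 0.272, -0.003], [-0.004, 0.003, -1.0]]
wrist_force: [0.2, -0.0, -0.4]
finger_gap: 0.0399
grasp_force: 0.0
```

```bash
python3 - <<'E'
from h import *
go(.4777,.3686,.23,-.248)
E
```

```text
now [ 0.4732 -0.3612  0.2322] yaw 0.2751 tilt [ 0.004 -0.003 -1.   ] t 50.65 gap 0.03994678100074324 F [ 0.2 -0.  -0.4] j7 0.25
shift [ 7.011e-01  2.026e-01 -2.000e-04] rz 0.5231
```

>>> move_arm(steps=[{"x": 0.0467, "y": 0.0135, "z": 0, "rx": 0, "ry": 0, "rz": 0}, {"x": 0.0935, "y": 0.027, "z": 0, "rx": 0, "ry": 0, "rz": 0}, {"x": 0.1402, "y": 0.0405, "z": 0, "rx": 0, "ry": 0, "rz": 0}, {"x": 0.187, "y": 0.054, "z": 0, "rx": 0, "ry": 0, "rz": 0}, {"x": 0.2337, "y": 0.0675, "z": 0, "rx": 0, "ry": 0, "rz": 0}], hand=0.034)

```text
time_s: 51.15
ee_pos: [0.472, -0.1165, 0.2274]
orientation: [[-0.271, 0.963, -0.001], [0.963, 0.271, -0.0], [0.0, -0.001, -1.0]]
wrist_force: [0.9, 0.4, 0.1]
finger_gap: 0.034
grasp_force: 0.0
```

>>> move_arm(steps=[{"x": 0.0467, "y": 0.0135, "z": 0, "rx": 0, "ry": 0, "rz": 0}, {"x": 0.0935, "y": 0.027, "z": 0, "rx": 0, "ry": 0, "rz": 0}, {"x": 0.1402, "y": 0.0405, "z": 0, "rx": 0, "ry": 0, "rz": 0}, {"x": 0.187, "y": 0.054, "z": 0, "rx": 0, "ry": 0, "rz": 0}, {"x": 0.2337, "y": 0.0675, "z": 0, "rx": 0, "ry": 0, "rz": 0}])

```text
time_s: 51.65
ee_pos: [0.4738, 0.1268, 0.2274]
orientation: [[-0.271, 0.963, -0.001], [0.963, 0.271, -0.0], [-0.0, -0.001, -1.0]]
wrist_force: [1.1, 0.4, 0.5]
finger_gap: 0.0341
grasp_force: 0.0
```

>>> move_arm(steps=[{"x": 0.0467, "y": 0.0135, "z": 0, "rx": 0, "ry": 0, "rz": 0}, {"x": 0.0935, "y": 0.027, "z": 0, "rx": 0, "ry": 0, "rz": 0}, {"x": 0.1402, "y": 0.0405, "z": 0, "rx": 0, "ry": 0, "rz": 0}, {"x": 0.187, "y": 0.054, "z": 0, "rx": 0, "ry": 0, "rz": 0}, {"x": 0.2337, "y": 0.0675, "z": 0, "rx": 0, "ry": 0, "rz": 0}])

```text
time_s: 52.15
ee_pos: [0.4754, 0.3702, 0.2271]
orientation: [[-0.271, 0.963, -0.001], [0.963, 0.271, -0.001], [-0.0, -0.001, -1.0]]
wrist_force: [1.2, -1.0, 0.3]
finger_gap: 0.0342
grasp_force: 0.0
```

>>> move_arm(steps=[{"x": 0, "y": 0, "z": 0, "rx": 0, "ry": 0, "rz": 0.13}, {"x": 0, "y": 0, "z": 0, "rx": 0, "ry": 0, "rz": 0.26}, {"x": 0, "y": 0, "z": 0, "rx": 0, "ry": 0, "rz": 0.39}, {"x": 0, "y": 0, "z": 0, "rx": 0, "ry": 0, "rz": 0.523}, {"x": 0, "y": 0, "z": 0, "rx": 0, "ry": 0, "rz": 0.523}])

```text
time_s: 52.65
ee_pos: [0.4755, 0.3684, 0.2274]
orientation: [[0.247, 0.969, -0.001], [0.969, -0.247, -0.001], [-0.001, -0.001, -1.0]]
wrist_force: [-0.4, -0.5, -0.7]
finger_gap: 0.0342
grasp_force: 0.0
```

```bash
python3 - <<'E'
from h import *
go(.4777,.3686,.02,-.248)
f=snap('top'); C=cloud(f); hsv=cv2.cvtColor(f['pixels'],cv2.COLOR_RGB2HSV)
a=cv2.resize(f['pixels'][165:255,345:425,::-1],None,fx=5,fy=5,interpolation=cv2.INTER_CUBIC)
g=snap('side'); b=cv2.resize(g['pixels'][120:210,295:375,::-1],None,fx=5,fy=5,interpolation=cv2.INTER_CUBIC)
cv2.imwrite('pics/c9.png',np.hstack([a,b]))
red=cv2.inRange(hsv,(0,150,80),(6,255,255))>0
for a,P,ce in blob(f,C,(.38,.58,-.5,-.24),.10,.16,red): print('red',a,P.mean(0).round(4),*rect(P))
for a,P,ce in blob(f,C,(.38,.58,-.5,-.24),.10,.16,None): print('arch',a,P.mean(0).round(4),*rect(P))
tappets()
hg=cv2.cvtColor(g['pixels'],cv2.COLOR_RGB2HSV); D=cloud(g); yel=cv2.inRange(hg,(20,120,90),(34,255,255))>0
for a,P,ce in blob(g,D,(.34,.65,.24,.5),.0,.06,yel,50): print('lid',a,P.mean(0).round(4),*rect(P))
for a,P,ce in blob(g,D,(.34,.65,.24,.5),.03,.06,None,10): print('lid grip',a,P.mean(0).round(4),*rect(P))
E
```

```text
now [0.4755 0.3684 0.2274] yaw -0.2500 tilt [-0.001 -0.001 -1.   ] t 52.65 gap 0.03415201325805783 F [-0.4 -0.5 -0.7] j7 -1.45
shift [0.001  0.0023 0.2074] rz -0.0020
red 74 [ 0.4705 -0.3598  0.1335] [ 0.4705 -0.361 ] [0.0137 0.0452] 17.4
arch 164 [ 0.4695 -0.3573  0.128 ] [ 0.4706 -0.361 ] [0.014  0.1039] 15.6
bay 52 0.0587 0.0026 z 0.0745
bay 49 0.0469 -0.0352 z 0.0744
bay 51 0.0476 0.0407 z 0.0746
lid 1063 [0.4827 0.3678 0.0136] [0.4928 0.3584] [0.143  0.1164] 76.8
lid grip 76 [0.4752 0.3702 0.0397] [0.476  0.3693] [0.0368 0.0174] 80.6
```

View pics/c9.png

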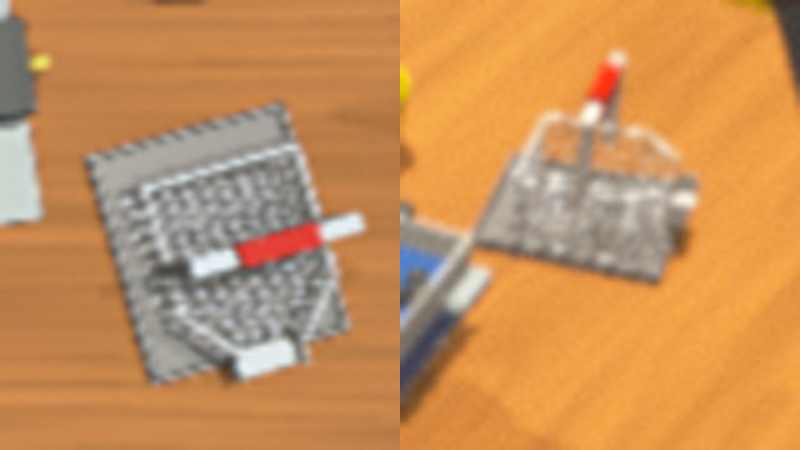

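The basket is now level inside the tray: red grip top is at 133.5 mm, as at the start, and centred at (280,243). All three tappets stand in the bay. Now the lid.

>>> move_arm(steps=[{"x": 0.001, "y": 0.0015, "z": 0.045, "rx": 0, "ry": 0, "rz": 0}, {"x": 0.001, "y": 0.0015, "z": 0.09, "rx": 0, "ry": 0, "rz": 0}, {"x": 0.001, "y": 0.0015, "z": 0.13, "rx": 0, "ry": 0, "rz": 0}, {"x": 0.001, "y": 0.0015, "z": 0.16, "rx": 0, "ry": 0, "rz": 0}, {"x": 0.001, "y": 0.0015, "z": 0.18, "rx": 0, "ry": 0, "rz": 0}])

```text
time_s: 53.3
ee_pos: [0.4763, 0.3681, 0.0451]
orientation: [[0.243, 0.97, -0.004], [0.97, -0.243, -0.001], [-0.002, -0.003, -1.0]]
wrist_force: [-0.5, 0.4, 0.1]
finger_gap: 0.0341
grasp_force: 0.0
```

>>> move_arm(steps=[{"x": 0, "y": 0, "z": 0.008, "rx": 0, "ry": 0, "rz": 0}, {"x": 0, "y": 0, "z": 0.016, "rx": 0, "ry": 0, "rz": 0}, {"x": 0, "y": 0, "z": 0.023, "rx": 0, "ry": 0, "rz": 0}, {"x": 0, "y": 0, "z": 0.025, "rx": 0, "ry": 0, "rz": 0}, {"x": 0, "y": 0, "z": 0.025, "rx": 0, "ry": 0, "rz": 0}])

```text
time_s: 53.8
ee_pos: [0.4773, 0.3692, 0.0231]
orientation: [[0.245, 0.969, -0.001], [0.969, -0.245, 0.0], [0.0, -0.001, -1.0]]
wrist_force: [-1.1, -0.9, 0.0]
finger_gap: 0.0338
grasp_force: 0.0
```

>>> move_arm(steps=[{"x": 0, "y": 0, "z": 0, "rx": 0, "ry": 0, "rz": 0}, {"x": 0, "y": 0, "z": 0, "rx": 0, "ry": 0, "rz": 0}, {"x": 0, "y": 0, "z": 0, "rx": 0, "ry": 0, "rz": 0}, {"x": 0, "y": 0, "z": 0, "rx": 0, "ry": 0, "rz": 0}], hand=0.0, newtons=40)

```text
time_s: 54.2
ee_pos: [0.4773, 0.3693, 0.0235]
orientation: [[0.246, 0.969, -0.0], [0.969, -0.246, 0.001], [0.0, -0.001, -1.0]]
wrist_force: [-1.2, -1.3, 6.5]
finger_gap: 0.0132
grasp_force: 41.2
```

>>> move_arm(steps=[{"x": 0, "y": 0, "z": -0.01, "rx": 0, "ry": 0, "rz": 0}, {"x": 0, "y": 0, "z": -0.035, "rx": 0, "ry": 0, "rz": 0}, {"x": 0, "y": 0, "z": -0.075, "rx": 0, "ry": 0, "rz": 0}, {"x": 0, "y": 0, "z": -0.115, "rx": 0, "ry": 0, "rz": 0}, {"x": 0, "y": 0, "z": -0.14, "rx": 0, "ry": 0, "rz": 0}])

```text
time_s: 54.7
ee_pos: [0.4773, 0.3699, 0.1662]
orientation: [[0.245, 0.969, 0.0], [0.969, -0.245, 0.002], [0.002, -0.0, -1.0]]
wrist_force: [0.5, -0.1, -1.5]
finger_gap: 0.0129
grasp_force: 40.3
```

>>> move_arm(steps=[{"x": -0.015, "y": 0.0048, "z": 0, "rx": 0, "ry": 0, "rz": 0}, {"x": -0.045, "y": 0.0145, "z": 0, "rx": 0, "ry": 0, "rz": 0}, {"x": -0.08, "y": 0.0258, "z": 0, "rx": 0, "ry": 0, "rz": 0}, {"x": -0.115, "y": 0.0371, "z": 0, "rx": 0, "ry": 0, "rz": 0}, {"x": -0.15, "y": 0.0484, "z": 0, "rx": 0, "ry": 0, "rz": 0}])

```text
time_s: 55.2
ee_pos: [0.4867, 0.2092, 0.1621]
orientation: [[0.246, 0.969, -0.002], [0.969, -0.246, -0.001], [-0.002, -0.002, -1.0]]
wrist_force: [0.4, 0.1, -0.8]
finger_gap: 0.0129
grasp_force: 40.3
```

>>> move_arm(steps=[{"x": -0.035, "y": 0.0113, "z": 0, "rx": 0, "ry": 0, "rz": 0}, {"x": -0.07, "y": 0.0226, "z": 0, "rx": 0, "ry": 0, "rz": 0}, {"x": -0.105, "y": 0.0339, "z": 0, "rx": 0, "ry": 0, "rz": 0}, {"x": -0.14, "y": 0.0452, "z": 0, "rx": 0, "ry": 0, "rz": 0}, {"x": -0.175, "y": 0.0565, "z": 0, "rx": 0, "ry": 0, "rz": 0}])

```text
time_s: 55.7
ee_pos: [0.4982, 0.0259, 0.1622]
orientation: [[0.246, 0.969, -0.003], [0.969, -0.246, -0.001], [-0.001, -0.002, -1.0]]
wrist_force: [1.1, 0.8, -1.9]
finger_gap: 0.013
grasp_force: 40.3
```

>>> move_arm(steps=[{"x": -0.035, "y": 0.0113, "z": 0, "rx": 0, "ry": 0, "rz": 0}, {"x": -0.07, "y": 0.0226, "z": 0, "rx": 0, "ry": 0, "rz": 0}, {"x": -0.105, "y": 0.0339, "z": 0, "rx": 0, "ry": 0, "rz": 0}, {"x": -0.13, "y": 0.042, "z": 0, "rx": 0, "ry": 0, "rz": 0}, {"x": -0.1426, "y": 0.0461, "z": 0, "rx": 0, "ry": 0, "rz": 0}])

```text
time_s: 56.2
ee_pos: [0.5076, -0.1247, 0.1619]
orientation: [[0.249, 0.968, -0.003], [0.968, -0.249, -0.001], [-0.002, -0.003, -1.0]]
wrist_force: [0.3, 0.2, -0.6]
finger_gap: 0.0132
grasp_force: 40.3
```

>>> move_arm(steps=[{"x": 0, "y": 0, "z": 0, "rx": 0, "ry": 0, "rz": -0.08}, {"x": 0, "y": 0, "z": 0, "rx": 0, "ry": 0, "rz": -0.2}, {"x": 0, "y": 0, "z": 0, "rx": 0, "ry": 0, "rz": -0.32}, {"x": 0, "y": 0, "z": 0, "rx": 0, "ry": 0, "rz": -0.3925}, {"x": 0, "y": 0, "z": 0, "rx": 0, "ry": 0, "rz": -0.3925}])

```text
time_s: 56.7
ee_pos: [0.5082, -0.1207, 0.1623]
orientation: [[-0.146, 0.989, -0.002], [0.989, 0.146, 0.001], [0.001, -0.002, -1.0]]
wrist_force: [0.3, -0.6, -0.7]
finger_gap: 0.0129
grasp_force: 40.3
```

>>> move_arm(steps=[{"x": 0, "y": 0, "z": 0.02, "rx": 0, "ry": 0, "rz": 0}, {"x": 0, "y": 0, "z": 0.04, "rx": 0, "ry": 0, "rz": 0}, {"x": 0, "y": 0, "z": 0.05, "rx": 0, "ry": 0, "rz": 0}, {"x": 0, "y": 0, "z": 0.05, "rx": 0, "ry": 0, "rz": 0}, {"x": 0, "y": 0, "z": 0.05, "rx": 0, "ry": 0, "rz": 0}])

```text
time_s: 57.2
ee_pos: [0.5089, -0.1209, 0.1131]
orientation: [[-0.144, 0.99, -0.001], [0.99, 0.144, 0.0], [0.0, -0.001, -1.0]]
wrist_force: [0.7, -0.4, -0.4]
finger_gap: 0.0127
grasp_force: 40.3
```

```bash
python3 - <<'E'
from h import *
go(.5086,-.1212,.0945,.144)
E
```

```text
now [ 0.5089 -0.1209  0.1131] yaw 0.1442 tilt [-0.001  0.    -1.   ] t 57.2 gap 0.012672932094331317 F [ 0.7 -0.4 -0.4] j7 -0.43
shift [-0.0003 -0.0003  0.0186] rz 0.0002
```

>>> move_arm(steps=[{"x": 0, "y": 0, "z": 0.004, "rx": 0, "ry": 0, "rz": 0}, {"x": 0, "y": 0, "z": 0.008, "rx": 0, "ry": 0, "rz": 0}, {"x": 0, "y": 0, "z": 0.012, "rx": 0, "ry": 0, "rz": 0}, {"x": 0, "y": 0, "z": 0.015, "rx": 0, "ry": 0, "rz": 0}, {"x": 0, "y": 0, "z": 0.015, "rx": 0, "ry": 0, "rz": 0}])

```text
time_s: 57.7
ee_pos: [0.5084, -0.1213, 0.0973]
orientation: [[-0.144, 0.99, -0.002], [0.99, 0.144, 0.0], [0.0, -0.002, -1.0]]
wrist_force: [0.3, 0.2, -1.4]
finger_gap: 0.0129
grasp_force: 40.3
```

>>> move_arm(steps=[{"x": 0, "y": 0, "z": 0.0015, "rx": 0, "ry": 0, "rz": 0}, {"x": 0, "y": 0, "z": 0.003, "rx": 0, "ry": 0, "rz": 0}, {"x": 0, "y": 0, "z": 0.003, "rx": 0, "ry": 0, "rz": 0}])

```text
time_s: 58.0
ee_pos: [0.5087, -0.1213, 0.0947]
orientation: [[-0.144, 0.99, -0.001], [0.99, 0.144, 0.0], [0.0, -0.001, -1.0]]
wrist_force: [0.9, -0.5, -0.3]
finger_gap: 0.0131
grasp_force: 40.4
```

No resistance from the lips, so I'll release, withdraw and check.

>>> move_arm(steps=[{"x": 0, "y": 0, "z": 0, "rx": 0, "ry": 0, "rz": 0}, {"x": 0, "y": 0, "z": 0, "rx": 0, "ry": 0, "rz": 0}, {"x": 0, "y": 0, "z": 0, "rx": 0, "ry": 0, "rz": 0}], hand=0.03)

```text
time_s: 58.3
ee_pos: [0.5087, -0.1213, 0.0948]
orientation: [[-0.144, 0.99, -0.001], [0.99, 0.144, -0.0], [0.0, -0.001, -1.0]]
wrist_force: [1.2, -0.2, 0.2]
finger_gap: 0.03
grasp_force: 0.0
```

>>> move_arm(steps=[{"x": 0, "y": 0, "z": -0.02, "rx": 0, "ry": 0, "rz": 0}, {"x": 0, "y": 0, "z": -0.05, "rx": 0, "ry": 0, "rz": 0}, {"x": 0, "y": 0, "z": -0.09, "rx": 0, "ry": 0, "rz": 0}, {"x": 0, "y": 0, "z": -0.13, "rx": 0, "ry": 0, "rz": 0}, {"x": 0, "y": 0, "z": -0.15, "rx": 0, "ry": 0, "rz": 0}])

```text
time_s: 58.8
ee_pos: [0.5098, -0.1207, 0.2479]
orientation: [[-0.144, 0.99, 0.002], [0.99, 0.144, -0.0], [-0.001, 0.002, -1.0]]
wrist_force: [-0.1, 0.5, -0.1]
finger_gap: 0.0301
grasp_force: 0.0
```

>>> move_arm(steps=[{"x": 0.04, "y": 0, "z": 0, "rx": 0, "ry": 0, "rz": 0}, {"x": 0.085, "y": 0, "z": 0, "rx": 0, "ry": 0, "rz": 0}, {"x": 0.13, "y": 0, "z": 0, "rx": 0, "ry": 0, "rz": 0}, {"x": 0.175, "y": 0, "z": 0, "rx": 0, "ry": 0, "rz": 0}, {"x": 0.22, "y": 0, "z": 0, "rx": 0, "ry": 0, "rz": 0}])

```text
time_s: 59.3
ee_pos: [0.4767, 0.0979, 0.2449]
orientation: [[-0.143, 0.99, -0.001], [0.99, 0.143, -0.0], [-0.0, -0.001, -1.0]]
wrist_force: [0.3, 0.3, -0.2]
finger_gap: 0.03
grasp_force: 0.0
```

```bash
python3 - <<'E'
from h import *
print(read_state()['time_s'],read_state()['ee_pos'])
f=snap('top'); C=cloud(f); im=f['pixels']; hsv=cv2.cvtColor(im,cv2.COLOR_RGB2HSV)
yel=cv2.inRange(hsv,(20,120,90),(34,255,255))>0
for a,P,ce in blob(f,C,(.4,.7,-.27,.06),.06,.12,yel,50):
    k=abs(P[:,2]-np.median(P[:,2]))<.006; A=np.c_[P[k,:2]-P[k,:2].mean(0),np.ones(k.sum())]; q=np.linalg.lstsq(A,P[k,2],rcond=None)[0]
    print('lid',a,P.mean(0).round(4),*rect(P),'plane',q.round(4))
for a,P,ce in blob(f,C,(.4,.7,-.2,-.05),.093,.14,None,10): print('grips',a,P.mean(0).round(4),*rect(P))
red=cv2.inRange(hsv,(0,150,80),(6,255,255))>0
for a,P,ce in blob(f,C,(.38,.58,-.5,-.24),.10,.16,red): print('red',a,P.mean(0).round(4))
tappets()
cv2.imwrite('pics/f1.png',cv2.resize(im[120:260,205:425,::-1],None,fx=3.6,fy=3.6,interpolation=cv2.INTER_CUBIC))
E
```

```text
59.3 [0.47672582 0.09790338 0.24492903]
lid 1038 [ 0.5108 -0.1238  0.0848] [ 0.5251 -0.1264] [0.1122 0.1383] 8.7 plane [0.0011 0.0056 0.0844]
grips 57 [ 0.5676 -0.1126  0.0975] [ 0.5678 -0.1126] [0.0157 0.0347] 7.5
grips 62 [ 0.5075 -0.1229  0.1117] [ 0.5078 -0.1237] [0.0138 0.0364] 8.4
red 74 [ 0.4705 -0.3596  0.134 ]
bay 50 0.0589 0.0022 z 0.075
bay 50 0.0467 -0.035 z 0.0744
bay 49 0.0478 0.041 z 0.0756
```

View pics/f1.png

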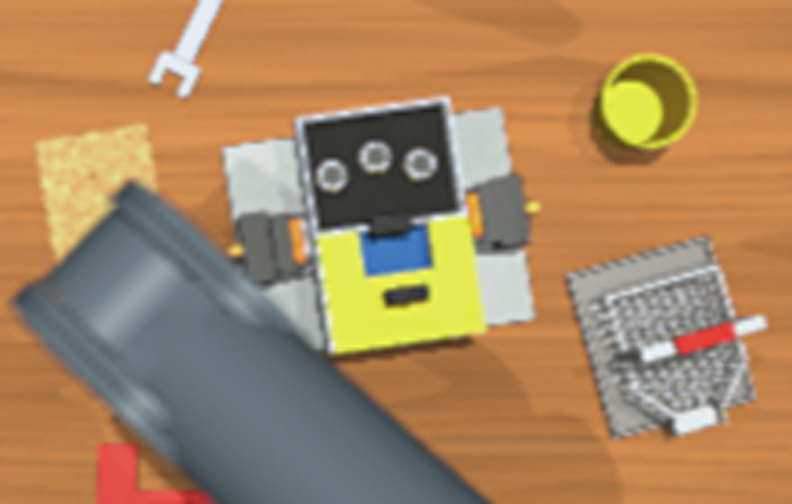

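The final view shows the lid flat on the blue bay (z 84.5 mm, offset about 2 mm), three tappets in the black bay at (332,175), (375,157) and (421,163), and the basket level in its tray. Cup and wrench are untouched.

```bash
python3 -c "
from h import *
print(job_done())"
```

```text
the job is handed in; nothing more can be done
None
```

The job is handed in at about 59 s of the 210 s limit, though `job_done()` gave no verdict. The last pictures show the plate home, all 3 balls poured into the blue bay and the lid flat on it, the 3 tappets upright in the black bay, the basket level in its tray, and the cup and wrench untouched; the spray can was out of the final picture.

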